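# Finish a food-parcel stack: post a carton through the sprung flap, stack the tub on top

## Task

Post the red-banded drink carton through the yellow sprung flap into the green parcel bin, so that it drops right inside and the flap springs shut behind it. Then stack the blue lidded tub on top of the bin, square to it, with its four feet down in the recesses of the bin's lid. Leave the other groceries where they stand.

Things in the scene. Friction and masses are not known exactly. Their poses are not given: they have to be found in the camera images.
- bin: green hollow parcel bin fixed to the table, 280 (x) by 220 (y) by 220 tall. Origin: centre of its underside; x from front to back; the front (-x) faces roughly to the robot's right. Front wall 125 high; from its top edge a face with the mouth slopes up and back at 45 degrees. The grey lid juts over the mouth to x = -95: no room for the carton with an upright tool, tilt it about 45 degrees. Inside floor at z = 6
- bin_mouth (a point): middle of the free mouth, in the sloping face, at (-107, 0, 158) in the bin's frame; axes as the bin's. The way in runs forward and down along (+0.707, 0, -0.707) of the bin's frame; along it the inside floor is about 210 away. The mouth is 172 wide (y); up the slope there are about 85 free between front wall edge and jutting lid, 40 or more either side of this point
- flap (a joint): angle in rad of the yellow flap (166 wide, 104 long, 4 thick) that fills the mouth: 0 shut, up to 1.45 open. It hinges on its upper edge under the lid, swings inward when pushed, and a spring shuts it: about 1 N at its lower edge starts it, about 2 N holds it at 1 rad, so the end of the held carton can push it open
- bin_lid (a point): point on top of the bin's lid midway between its four square recesses, at (45, 0, 220) in the bin's frame; axes as the bin's. Recess centres at x = -55 and +55, y = -70 and +70 from here; each 26 by 26, 8 deep, dark floor, edges chamfered
- red_carton_center (a point): centre (half-way up) of the rigid white drink carton with red bands, standing upright, 40 (its x) by 52 (its y) by 90 tall (z), about 0.3 kg; can be gripped across its 52 mm width near the top
- tub_handle (a point): centre of the black bar handle on the blue tub's white lid; axes are the tub's. Bar 14 (x) by 110 (y) by 14, running along y, 23 gap between bar and lid. Underside of the tub's body is 115 below this point, feet tips 122 below. When stacked this point is 115 above point bin_lid, with the tub's x axis along the bin's x (either way round)
- green_carton_center (a point): bystander: centre (half-way up) of a like carton with green bands, 40 by 52 by 90 tall, upright
- can_a: bystander: steel food can with a red label, 66 diameter, 100 tall, standing upright; origin at the centre of its underside
- can_b: bystander: steel food can with a yellow label, 66 diameter, 100 tall, standing upright; origin at the centre of its underside
- can_c: bystander: steel food can with a red label, 66 diameter, 100 tall, standing upright; origin at the centre of its underside
- jar: bystander: amber glass jar with red cap, 70 diameter, 110 tall, upright; origin at the centre of its underside
- tuna: bystander: flat steel fish can with a blue label, 84 diameter, 45 tall, lying flat; origin at the centre of its underside
- red_carton: the same red-banded carton; origin at the centre of its underside
- tub: the blue tub, 156 (x) by 186 (y) over its lid, about 0.6 kg; origin below the handle's centre, level with the tips of its four tapered feet (7 high, 22 diameter at the root, 14 at the tip), which are at x = -55 and +55, y = -70 and +70
There are look-alikes about, which are no part of the job. Leave any brown look-alike of the tub alone.

How it is judged:
By the outcome, as a careful person would: the job done as asked, in the order asked, and still so for the second after the job is handed in, with the robot touching nothing.
It also fails if it takes over 64 s, if anything falls off the work surface, if the arm or the gripper's body presses on something with over 40 N, if the wrist force passes 120 N, or if a joint passes its speed limit or range.

## Robot

A 7-joint arm with a two-finger parallel gripper is mounted at the origin on the work surface. World frame = base frame: x ahead of the robot, y to its left, z up, the work surface at z = 0. Lengths are in mm, angles in rad, forces in N, time in s.
With the tool pointing down it reaches from about 400 to 875 mm from the base axis. Payload 4.4 kg.
Tool frame: the origin (TCP) lies midway between the tips of the shut fingers; the grasp point (between the pads) lies 19 mm behind it; x points along the fingers, y is the direction in which the jaws open and shut, and the axes are right-handed (so a half turn about x gives the same grasp; the last joint's range is limited). The gripper opens to 85 mm and grips with 20 to 120 N. Pads are 22 mm wide; open, the fingers measure 114 mm over their backs; the gripper's body (76 mm by 85 mm) begins 54 mm behind the grasp point. The pads swing forward as they close: fully open they stand 13 mm farther back than shut.
Start: joints at [1.11, 0.628, 0.038, 1.517, -0.027, 0.996, -0.02], TCP at [250.035, -600.001, 195.813] pointing down, gripper open.
Joint ranges: [-3.06, 3.06], [-0.37, 2.12], [-1.25, 1.32], [0.18, 2.47], [-1.1, 4.24], [0.23, 1.98], [-2.94, 2.94]. Speed limits (rad/s): [2.57, 2.57, 3.14, 3.14, 3.14, 3.14, 3.14].

## Interface

Orientations are given as [roll, pitch, yaw] about the fixed x, y, z axes, in that order (R = Rz(yaw) Ry(pitch) Rx(roll)).
In Python, from cell import ctrl gives the robot as it stands.
- The arm moves only by the tool arm_command, never from a script. Its argument "series" is a list of rows, each a list of 7 numbers: the opening, from 0 (shut) to 1 (fully open), then the shift along the world's x, y, z in cm, then the turn, a rotation vector about the world's x, y, z in degrees. In form: [[claw, x, y, z, rx, ry, rz], ...]. A call has 1 to 20 rows; each row shifts and turns the commanded pose from where the row before left it; what a row does not reach is not made up. A row lasts 1/12 s, in which the tool goes at most 41.7 mm and 7.16 degrees, less where a joint would pass 70% of its speed; a pose out of reach is approached as far as the arm can. A call with a gripper value outside its range is refused whole. The fingers move at their own pace and stop on an object; the grip force is fixed at half the most. Time passes only in rows, so rows that do not move let the fingers close. It gives the time, the measured TCP pose, the force and the opening at its end, in the units of the state.
- ctrl.read_state(): the state, without advancing time (a new reading comes with each control period).
- ctrl.get_image(name): name is "scene" or "top" or "wrist"; returns the picture (420x560x3 uint8, blue, green, red); there is no depth.
- ctrl.calibration(name): a dict with "fovy" (degrees; the focal length in pixels is half the picture's height over the tangent of half this angle, whatever the lens; pixels are square), "cx", "cy" (the principal point, pixels), "cam_to_world" (4x4, takes a point from camera to world coordinates); the wrist camera has in their place "T_tool_cam" (4x4, takes a point from camera to tool coordinates, whose origin is the TCP and whose axes are the tool frame's). Camera axes: x right, y up, looking along -z (the intrinsics and any distortion apply to the point x, -y, -z); pixel columns grow to the right and rows downward; lengths in mm; the calibration is good to about 2 mm. A picture is of the moment at which its call begins: read the wrist's pose just before it. calibration takes no time and is no camera call.
- ctrl.finish_job(): hands the job in, once; it reports no verdict.
Trained networks look in the newest picture that a camera, given by its name, has taken for a name from the list of things; names that differ only in an ending like _2 or _b are one class to them, and where a whole thing is asked for, a point or a joint stands for the part that bears it (a point fixed in the world has none). Each returns a list of dicts, best first, with "conf" (0 to 1); they miss things now and then, are a little off and sometimes report something else, mostly with a low value. They report only what shows in the picture. A call takes as long as a camera call. They do not tell look-alikes from the thing itself.
- ctrl.spot_in(label, camera): "centre" ([x, y, z] in mm, in world coordinates, good to about 4 mm: the middle of the surface that is visible of it).
The state is a dict: "clock": time; "qpos": joint angles; "qd": joint speeds; "tau": joint torques, N m; "eef_pos": TCP position; "tool_rot": TCP orientation; "force": force on the tool from outside, world axes, zero at the start; "torque": the same for the moment, N m; "width": finger opening in mm.
Only numpy, scipy, OpenCV 4.12 (cv2) and the standard library are available. Lean on these libraries where they do the work, as an engineer would, in place of code of your own. Each camera call takes 0.05 s, during which the arm holds its last target.

## Working session

There is one attempt and no reset: what is moved stays moved. The work goes in short steps, Python scripts to look and compute and a tool call to move; the robot and the scene stay as the last step left them, time stands still between calls to the robot, and variables do not carry over. Pictures are saved under pics/ and viewed, and the job is handed in when it is done.

Besides the shell and the picture viewer there is one more tool, called after "Request:" as name(argument=value, ...), one argument or row to a line, values as JSON. arm_command: Moves the arm, as the interface text tells. Its arguments: {"type":"object","properties":{"series":{"type":"array"}},"required":["series"]}

```bash
ls; mkdir -p pics
python3 - <<'E'
from cell import ctrl
import cv2
print(ctrl.read_state())
for n in("scene","top","wrist"):
    im=ctrl.get_image(n); cv2.imwrite(f"pics/a_{n}.png",im)
    print(n,ctrl.calibration(n))
E
```

```text
pics
{'clock': 0.0, 'qpos': array([ 1.1102014 ,  0.62933642,  0.03845637,  1.51840694, -0.02698385,
        0.99631339, -0.01999539]), 'qd': array([ 0.00074082, -0.00057595, -0.00070439, -0.00015694, -0.00046616,
       -0.00077007,  0.00080812]), 'tau': array([-6.18084050e-04, -5.63410306e+01,  1.22592453e+00, -1.93448013e+01,
        1.08004760e-02,  1.04398438e-02, -4.11979784e-06]), 'eef_pos': array([ 249.73725881, -599.32937643,  194.88328426]), 'tool_rot': array([-1.54603973,  1.56885065,  1.9903487 ]), 'force': array([ 0.36623732,  0.3035309 , -0.13450574]), 'torque': array([-0.04662894, -0.01306304, -0.04951086]), 'width': 85.29970967039229}
scene {'fovy': 57.61782590103187, 'cx': 277.2900040908043, 'cy': 201.47868196829384, 'cam_to_world': array([[ 2.47868502e-01, -6.27695325e-01,  7.37942942e-01,
         1.30888716e+03],
       [ 9.68674234e-01,  1.72538927e-01, -1.78607242e-01,
        -2.67063399e+02],
       [-1.52129529e-02,  7.59097423e-01,  6.50799253e-01,
         9.13904721e+02],
       [ 0.00000000e+00,  0.00000000e+00,  0.00000000e+00,
         1.00000000e+00]])}
[... 183 characters left out ...]
],
       [-9.99916760e-01, -1.24693329e-02, -3.31487732e-03,
        -3.75644863e+01],
       [-5.34622530e-03,  1.66590513e-01,  9.86011673e-01,
         1.60750456e+03],
       [ 0.00000000e+00,  0.00000000e+00,  0.00000000e+00,
         1.00000000e+00]])}
wrist {'fovy': 69.1713610398258, 'cx': 282.07683062494584, 'cy': 210.67599008988242, 'T_tool_cam': array([[-9.27561255e-04,  2.97956375e-01, -9.54579037e-01,
        -1.78041887e+02],
       [ 9.99999503e-01, -7.20383764e-05, -9.94181781e-04,
        -7.78570302e-01],
       [-3.64989124e-04, -9.54579485e-01, -2.97956160e-01,
        -7.66819387e+01],
       [ 0.00000000e+00,  0.00000000e+00,  0.00000000e+00,
         1.00000000e+00]])}
```

View pics/a_scene.png

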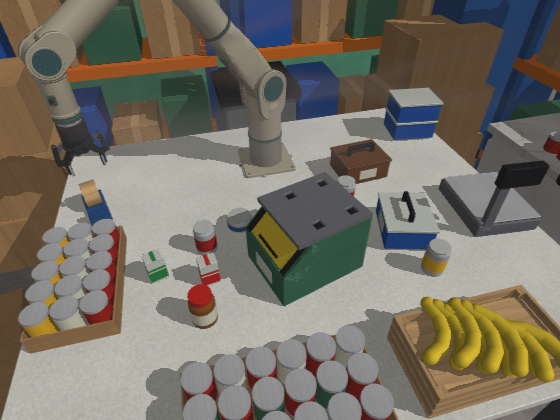

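View pics/a_top.png

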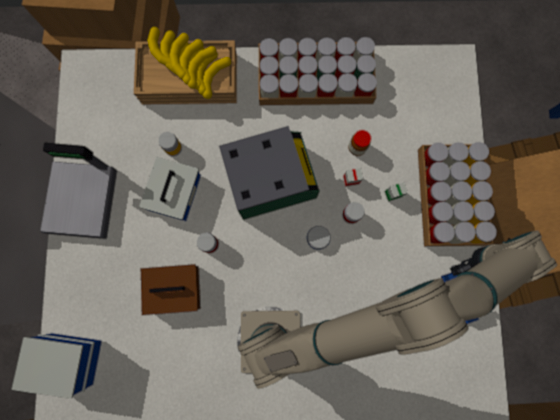

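View pics/a_wrist.png

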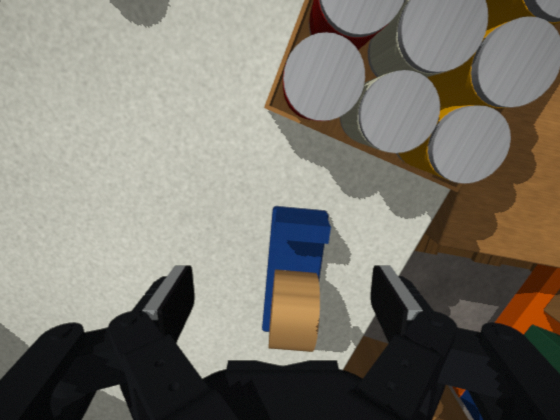

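Scene: red carton at (208,268), green carton at (155,265), bin lid about (322,210), blue tub about (407,218), brown look-alike (360,160), blue/white boxes (413,113). In the top view: red carton (352,178), green (396,191), bin (268,172), tub (171,190).

```bash
cat > h.py <<'E'
import numpy as np, cv2
from cell import ctrl
from scipy.spatial.transform import Rotation as R
def K(c): 
    f=210/np.tan(np.radians(c["fovy"]/2)); return f,c["cx"],c["cy"]
def c2w(n,st=None):
    c=ctrl.calibration(n)
    if n!="wrist": return c["cam_to_world"]
    st=st or ctrl.read_state()
    T=np.eye(4);T[:3,:3]=R.from_euler("xyz",st["tool_rot"]).as_matrix();T[:3,3]=st["eef_pos"]
    return T@c["T_tool_cam"]
def ray(n,u,v,st=None):
    f,cx,cy=K(ctrl.calibration(n));M=c2w(n,st)
    d=M[:3,:3]@np.array([(u-cx)/f,-(v-cy)/f,-1]);return M[:3,3],d/np.linalg.norm(d)
def at_z(n,u,v,z,st=None):
    o,d=ray(n,u,v,st);return o+d*(z-o[2])/d[2]
def proj(n,P,st=None):
    f,cx,cy=K(ctrl.calibration(n));M=np.linalg.inv(c2w(n,st))
    p=np.atleast_2d(P)@M[:3,:3].T+M[:3,3];return np.c_[cx+f*p[:,0]/-p[:,2],cy-f*p[:,1]/-p[:,2]]
def crop(im,u,v,w,h,s,name):
    c=im[max(0,v-h//2):v+h//2,max(0,u-w//2):u+w//2];cv2.imwrite("pics/"+name,cv2.resize(c,None,fx=s,fy=s,interpolation=cv2.INTER_CUBIC))
E
python3 - <<'E'
from h import *
for n in("scene","top"):
    ctrl.get_image(n)
    for l in("bin","bin_lid","bin_mouth","flap","red_carton","red_carton_center","green_carton_center","tub","tub_handle","can_a","jar","tuna"):
        try:
            r=ctrl.spot_in(l,n)
            print(n,l,[(np.round(x["centre"]).astype(int).tolist(),round(x["conf"],2),proj(n,x["centre"]).astype(int)[0].tolist()) for x in r][:3 if l[:3]!="can" else 4])
        except Exception as e: print(n,l,e)
print(ctrl.read_state()["clock"])
im=cv2.imread("pics/a_top.png");crop(im,270,180,200,150,4,"b_top.png")
crop(im,375,180,80,80,8,"b_topc.png")
im=cv2.imread("pics/a_scene.png");crop(im,255,235,260,190,3,"b_sc.png")
crop(im,400,210,120,110,6,"b_tub.png")
E
```

```text
scene bin [([635, -26, 168], 0.86, [306, 239])]
scene bin_lid [([643, -25, 176], 0.93, [307, 239])]
scene bin_mouth [([634, -23, 174], 0.81, [307, 237])]
scene flap [([606, -108, 156], 0.79, [274, 240])]
scene red_carton [([583, -296, 68], 0.61, [208, 269]), ([641, -26, 179], 0.28, [307, 238])]
scene red_carton_center [([586, -291, 68], 0.79, [210, 269])]
scene green_carton_center [([528, -446, 66], 0.71, [153, 265])]
scene tub [([566, 326, 97], 0.94, [407, 218]), ([220, 323, 90], 0.62, [360, 159])]
scene tub_handle [([562, 324, 90], 0.85, [405, 219]), ([216, 324, 90], 0.68, [360, 158])]
scene can_a [([460, -293, 76], 0.95, [204, 236]), ([715, 337, 78], 0.94, [435, 256]), ([351, 217, 98], 0.47, [347, 182]), ([632, -24, 168], 0.45, [306, 238])]
scene jar [([529, -449, 65], 0.68, [153, 266]), ([714, -326, 84], 0.58, [201, 306])]
scene tuna [([370, -176, 46], 0.76, [238, 217])]
top bin [([547, -10, 220], 0.85, [270, 170])]
top bin_lid [([680, -324, 110], 0.66, [361, 140]), ([595, -123, 145], 0.25, [304, 162])]
top bin_mouth [([547, -6, 223], 0.84, [269, 170]), ([597, -120, 143], 0.17, [303, 161])]
top flap [([598, -125, 144], 0.8, [305, 161]), ([331, 202, 96], 0.74, [209, 242]), ([504, -437, 90], 0.42, [395, 190])]
top red_carton []
top red_carton_center [([549, -297, 89], 0.68, [354, 178]), ([520, 332, 94], 0.52, [172, 188])]
top green_carton_center [([504, -435, 90], 0.51, [394, 190])]
top tub [([523, 332, 93], 0.74, [172, 187]), ([181, 327, 93], 0.58, [171, 288])]
top tub_handle [([186, 330, 95], 0.76, [170, 286]), ([523, 336, 91], 0.56, [171, 187])]
top can_a [([686, 345, 102], 0.87, [169, 141]), ([432, -290, 100], 0.72, [353, 211]), ([332, 204, 95], 0.72, [208, 242])]
top jar [([676, -320, 111], 0.89, [360, 141])]
top tuna [([348, -166, 51], 0.72, [316, 237]), ([428, -291, 99], 0.39, [354, 212])]
1.45
```

View pics/b_top.png

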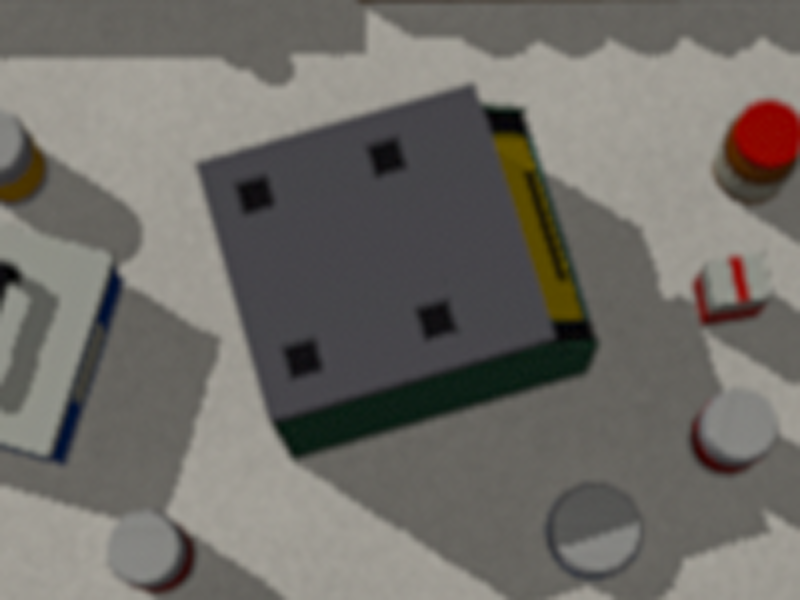

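View pics/b_topc.png

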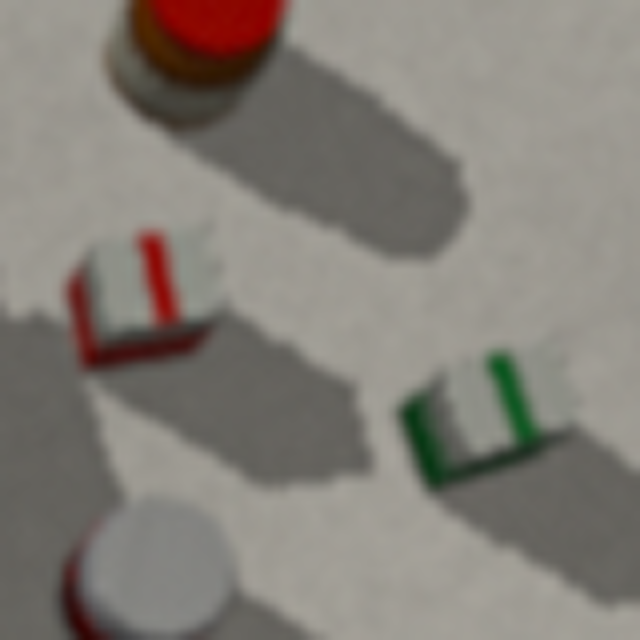

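View pics/b_sc.png

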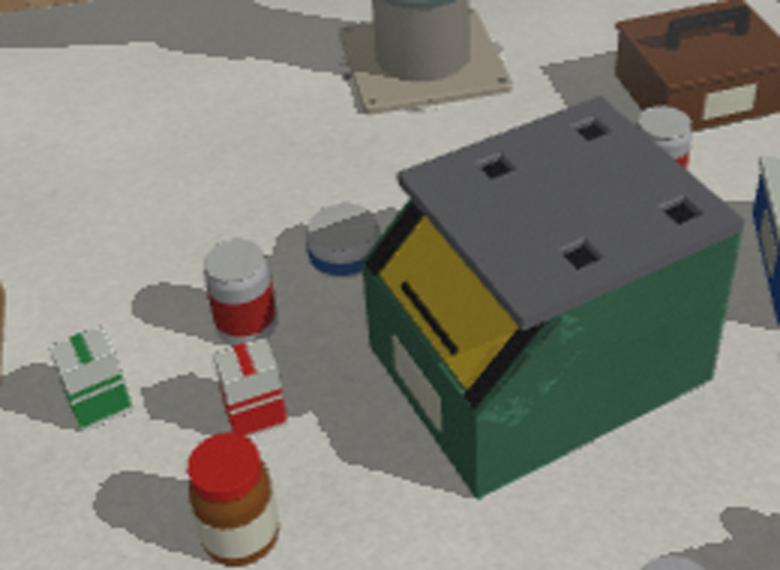

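View pics/b_tub.png

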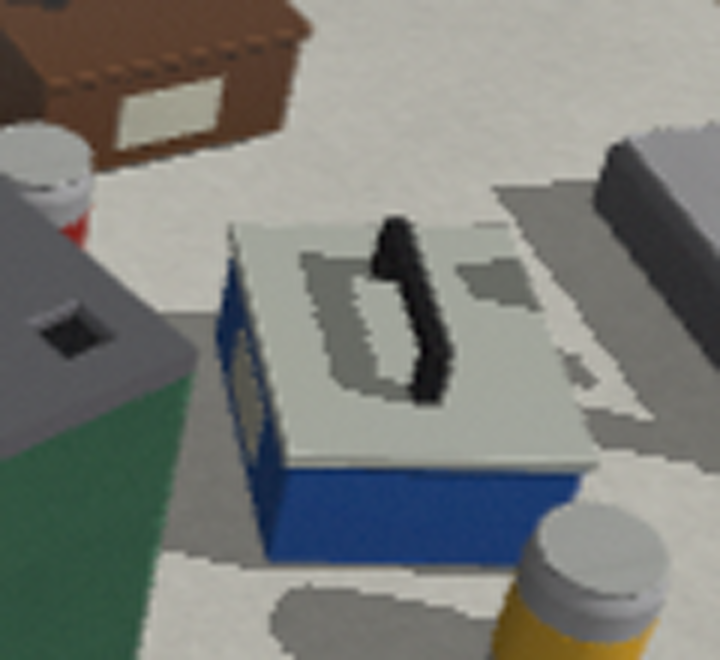

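Run:
```python
from h import *
from scipy.optimize import least_squares
def blobs(im,pts,r=7):
    out=[]
    for u,v in pts:
        g=cv2.cvtColor(im,cv2.COLOR_BGR2GRAY)[v-r:v+r+1,u-r:u+r+1].astype(float)
        w=np.clip(np.median(g)-8-g,0,None); y,x=np.mgrid[v-r:v+r+1,u-r:u+r+1]
        out.append([(w*x).sum()/w.sum(),(w*y).sum()/w.sum()])
    return np.array(out)
t=cv2.imread("pics/a_top.png");s=cv2.imread("pics/a_scene.png")
# crop b_top origin (170,105) x4 ; b_sc origin (125,140) x3
tp=[(233,153),(266,144),(245,194),(279,184)]
sp=[(125+494//3,140+166//3),(125+591//3,140+128//3),(125+582//3,140+254//3),(125+682//3,140+211//3)]
bt=blobs(t,tp);bs=blobs(s,sp);print(bt.round(1).tolist(),bs.round(1).tolist())
W=np.array([at_z("top",u,v,213) for u,v in bt]);print(W.round(0)[:,:2].tolist())
W=np.array([at_z("scene",u,v,214) for u,v in bs]);print(W.round(0)[:,:2].tolist())
# bin local recesses: front x=-10, back x=100 ; y right-handed
import itertools
loc={"tl":(100,70)}
# bin x points from front(-x, world -y) to back (+y); y = z cross x => world -x
L_t=np.array([[100,-70],[-10,-70],[100,70],[-10,70]])   # order tp: far-left(top image up=+x world), ...
def pose(p,L,z): 
    c,s_=np.cos(p[2]),np.sin(p[2]);return np.c_[p[0]+c*L[:,0]-s_*L[:,1],p[1]+s_*L[:,0]+c*L[:,1],np.full(len(L),z)]
L_s=np.array([[-10,70],[100,70],[-10,-70],[100,-70]])
for nm,fn in(("top",lambda p:(proj("top",pose(p,L_t,213))-bt).ravel()),("scene",lambda p:(proj("scene",pose(p,L_s,214))-bs).ravel())):
    r=least_squares(fn,[590,-20,1.4]);print(nm,r.x.round(3),r.cost)
both=lambda p:np.r_[(proj("top",pose(p,L_t,213))-bt).ravel(),(proj("scene",pose(p,L_s,214))-bs).ravel()]
r=least_squares(both,[590,-20,1.4]);print("both",r.x.round(3),r.fun.round(1))
```

```text
[[233.2, 153.3], [266.1, 143.8], [245.2, 194.3], [278.6, 184.5]] [[290.2, 195.8], [322.1, 183.3], [318.5, 225.1], [351.9, 210.4]]
[[608.0, 110.0], [638.0, 4.0], [473.0, 71.0], [503.0, -35.0]]
[[501.0, -33.0], [470.0, 74.0], [636.0, 6.0], [606.0, 112.0]]
top [568.029  -5.872   1.849] 0.021355149563018018
scene [565.569  -3.641   1.848] 0.06269060545264998
both [567.211  -4.838   1.849] [-0.2  0.3 -0.3  0.3 -0.3  0.2 -0.4  0.2 -0.   0.4 -0.3  0.5 -0.2  0.4
 -0.3  0.5]
```

Run:
```python
from h import *
st=ctrl.read_state();M=R.from_euler("xyz",st["tool_rot"]).as_matrix();print(M.round(3))
Tc=ctrl.calibration("wrist")["T_tool_cam"]
ya=np.radians(101)
for s in(1,-1):
    x=np.array([0,0,-1.]);y=s*np.array([np.cos(ya),np.sin(ya),0]);z=np.cross(x,y);G=np.c_[x,y,z]
    rv=R.from_matrix(G@M.T).as_rotvec(degrees=True)
    # TCP so that carton top at image (280,200)
    C=G@Tc[:3,:3];d=C@[0,0,-1.]
    tz=230;o=np.array([0,0,tz])+G@Tc[:3,3];k=(90-o[2])/d[2];hit=o+k*d
    print(s,rv.round(1),"tcp",np.r_[549-hit[0],-297-hit[1],tz].round(0),"camera",(C[:,1]).round(2))
# carton 4 side: bottom check
```

```text
[[ 0.     0.385 -0.923]
 [ 0.    -0.923 -0.385]
 [-1.    -0.    -0.   ]]
1 [ -0.   -0.  168.4] tcp [ 527. -301.  230.] camera [-0.94 -0.18 -0.3 ]
-1 [ -0.    0.  -11.6] tcp [ 571. -293.  230.] camera [ 0.94  0.18 -0.3 ]
```

Candidates for the red carton: red-banded at scene (208,268)/top (352,178), the green-banded one at (155,265)/(396,191), the red can (204,236), and the red-capped jar (202,306). The crop shows red bands on a white carton at (208,268), so that one is it. For the tub, the choice is the blue one with the white lid at scene (407,218). The brown one at (360,160) and the blue/white boxes at (413,113) are not it.

Request:
arm_command(
  series=[
    [1,2.5,2.4,1.5,0,0,-1],
    [1,2.5,2.4,1,0,0,-1],
    [1,2.7,2.5,1,0,0,-1],
    [1,2.7,2.6,0,0,0,-1],
    [1,2.7,2.6,0,0,0,-1],
    [1,2.7,2.6,0,0,0,-1],
    [1,2.7,2.6,0,0,0,-1],
    [1,2.7,2.6,0,0,0,-1],
    [1,2.7,2.6,0,0,0,-1],
    [1,2.7,2.6,0,0,0,-1],
    [1,2.7,2.6,0,0,0,-1],
    [1,2.8,2.4,0,0,0,-0.6],
    [1,0,0,0,0,0,0],
    [1,0,0,0,0,0,0],
  ],
)

```text
clock: 2.62
eef_pos: [573.2, -291.7, 230.4]
tool_rot: [-2.162, 1.569, 1.178]
force: [-0.8, -0.2, -1.1]
width: 85.4
```

Run:
```python
from h import *
import pickle
st=ctrl.read_state();im=ctrl.get_image("wrist");cv2.imwrite("pics/c_w.png",im);pickle.dump(st,open("c.pkl","wb"))
print({k:np.round(st[k],3).tolist() for k in("clock","qpos","eef_pos","tool_rot","force")})
for r in ctrl.spot_in("red_carton_center","wrist"): print(np.round(r["centre"]),r["conf"],proj("wrist",r["centre"],st))
```

```text
{'clock': 2.617, 'qpos': [0.384, 0.587, 0.074, 1.496, -0.048, 1.061, -0.903], 'eef_pos': [573.203, -291.73, 230.418], 'tool_rot': [-2.162, 1.569, 1.178], 'force': [-0.799, -0.239, -1.126]}
[ 577. -294.   95.] 0.8 [[286.09275451 188.44325083]]
```

View pics/c_w.png

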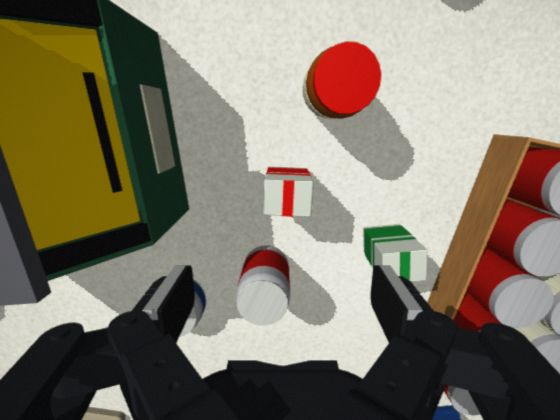

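Run:
```python
from h import *
im=cv2.imread("pics/c_w.png");crop(im,288,195,80,70,10,"c_crop.png")
```

```text
(no output)
```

View pics/c_crop.png

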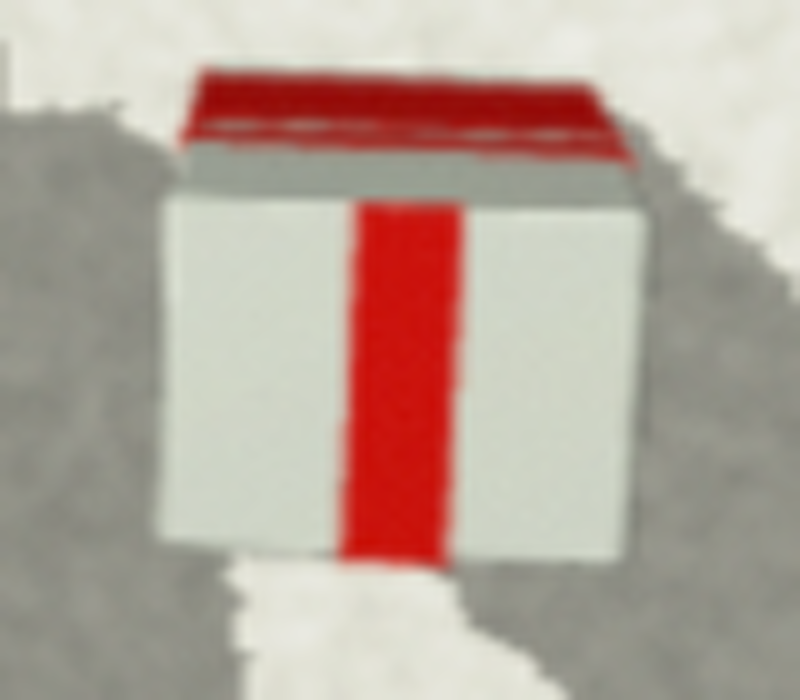

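The wrist crop shows the red-banded white carton: its top face corners are at wrist pixels (264,179), (312,181), (310,216), (263,214).

Run:
```python
from h import *
import pickle
st=pickle.load(open("c.pkl","rb"))
P=np.array([(162,195),(643,210),(622,560),(157,543)])/10+[247.6,159.6]
W=np.array([at_z("wrist",u,v,90,st) for u,v in P])
print(W.round(1)); print("centre",W.mean(0),[np.linalg.norm(W[i]-W[(i+1)%4]).round(1) for i in range(4)])
d=(W[1]-W[0])+(W[2]-W[3]);e=(W[3]-W[0])+(W[2]-W[1])
print(np.degrees(np.arctan2(d[1],d[0])),np.degrees(np.arctan2(e[1],e[0])))
M=R.from_euler("xyz",st["tool_rot"]).as_matrix();print(M.round(3),np.degrees(np.arctan2(M[1,1],M[0,1])))
```

```text
[[ 581.4 -269.6   90. ]
 [ 589.9 -320.    90. ]
 [ 551.3 -326.5   90. ]
 [ 543.1 -276.    90. ]]
centre [ 566.39715378 -298.0085863    90.        ] [np.float64(51.1), np.float64(39.2), np.float64(51.2), np.float64(38.8)]
-80.6213018237308 -170.39400548045623
[[ 0.001  0.197 -0.98 ]
 [ 0.001 -0.98  -0.197]
 [-1.    -0.001 -0.001]] -78.64073488483972
```

Run:
```python
from h import *
a=np.radians(-80.0);y=np.array([np.cos(a),np.sin(a),0]);x=np.array([-y[1],y[0],0])
c=np.array([566,-298,0])
T=np.array([c+[0,0,z]+sx*20*x+sy*26*y for z in(90,0) for sx,sy in((1,1),(1,-1),(-1,-1),(-1,1))])
for n,o,s in(("top",(335,140),8),("scene",(150,210),6)):
    im=ctrl.get_image(n)
    p=proj(n,T);c_=cv2.resize(im[o[1]:o[1]+75,o[0]:o[0]+100],None,fx=s,fy=s,interpolation=cv2.INTER_CUBIC)
    q=((p-o+0.5)*s).astype(int)
    for k in(0,4): cv2.polylines(c_,[q[k:k+4].reshape(-1,1,2)],True,(255,0,255) if k==0 else (255,255,0),1)
    cv2.imwrite(f"pics/d_{n}.png",c_);print(p.round(1).tolist())
print(proj("wrist",T).round(1).tolist())
```

```text
[[360.4, 166.9], [345.7, 169.6], [348.2, 180.6], [362.8, 177.9], [356.1, 173.2], [342.2, 175.8], [344.5, 186.2], [358.4, 183.6]]
[[198.9, 267.8], [216.9, 261.6], [212.7, 251.9], [195.1, 257.8], [203.5, 287.7], [220.5, 281.6], [216.4, 271.9], [199.8, 277.7]]
[[307.8, 175.7], [258.7, 175.0], [259.0, 211.0], [306.4, 211.7], [302.3, 163.0], [263.5, 162.4], [263.6, 191.5], [301.3, 192.0]]
```

View pics/d_top.png

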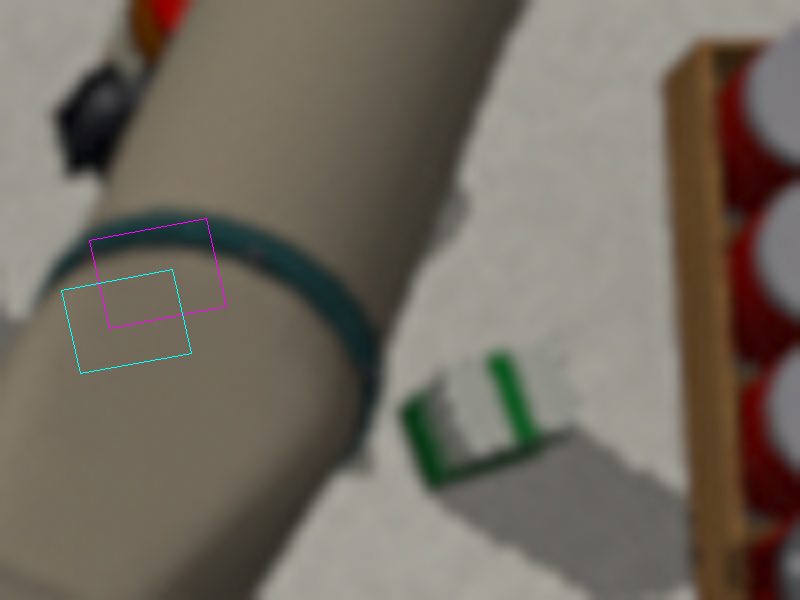

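View pics/d_scene.png

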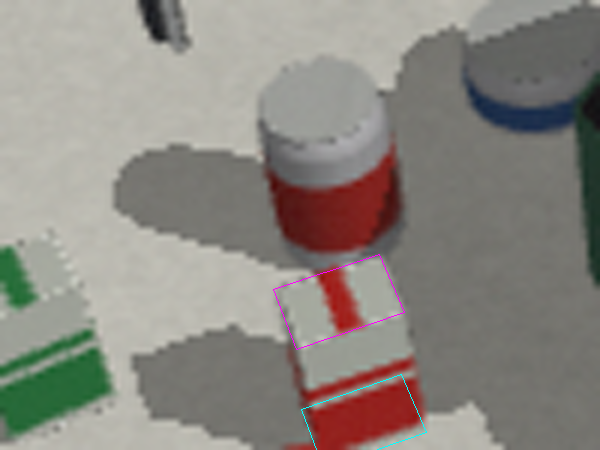

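Run:
```python
from h import *
import pickle
st=ctrl.read_state();im=ctrl.get_image("wrist");cv2.imwrite("pics/e_w.png",im);pickle.dump(st,open("e.pkl","wb"))
print({k:np.round(st[k],3).tolist() for k in("clock","qpos","qd","eef_pos","tool_rot")})
crop(im,288,195,80,70,10,"e_crop.png")
```

```text
{'clock': 2.817, 'qpos': [0.39, 0.585, 0.078, 1.498, -0.048, 1.061, -0.903], 'qd': [0.008, -0.002, -0.002, -0.001, -0.001, -0.001, -0.001], 'eef_pos': [569.729, -296.745, 230.882], 'tool_rot': [0.722, 1.57, -2.23]}
```

View pics/e_crop.png

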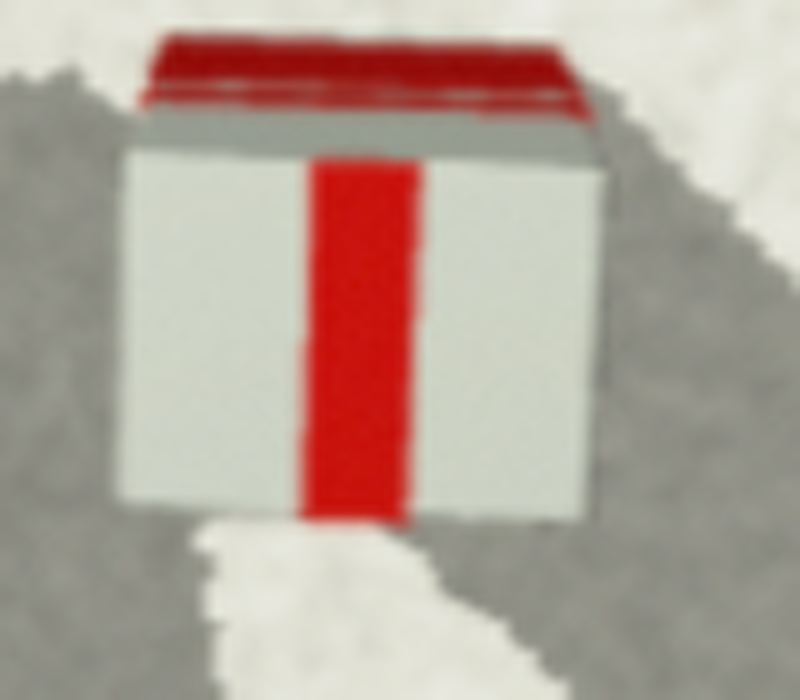

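Run:
```python
from h import *
import pickle
st=pickle.load(open("e.pkl","rb"))
P=np.array([(125,150),(603,168),(585,522),(117,503)])/10+[247.6,159.6]
W=np.array([at_z("wrist",u,v,90,st) for u,v in P])
d=(W[1]-W[0])+(W[2]-W[3]);e=(W[3]-W[0])+(W[2]-W[1])
print("centre",W.mean(0),np.linalg.norm(d)/2,np.linalg.norm(e)/2,np.degrees(np.arctan2(d[1],d[0])),np.degrees(np.arctan2(e[1],e[0])))
s=ctrl.read_state();M=R.from_euler("xyz",s["tool_rot"]).as_matrix();print(s["eef_pos"],np.degrees(np.arctan2(M[1,1],M[0,1])),W.mean(0)-s["eef_pos"])
```

```text
centre [ 566.28241133 -298.35653215   90.        ] 51.0213929828954 39.24403511476435 -81.44491211522234 -171.0839409381886
[ 569.82149215 -296.71146384  230.96332728] -79.1378890350417 [  -3.53908082   -1.64506831 -140.96332728]
```

Request:
arm_command(
  series=[
    [1,-0.3,-0.1,-1,0,0,-1],
    [1,-0.05,-0.06,-2.5,0,0,-1],
    [1,0,0,-2.5,0,0,0],
    [1,0,0,-2.5,0,0,0],
    [1,0,0,-2.5,0,0,0],
    [1,0,0,-2.5,0,0,0],
    [1,0,0,-2,0,0,0],
    [1,0,0,-1.6,0,0,0],
    [1,0,0,-1,0,0,0],
    [1,0,0,0,0,0,0],
    [1,0,0,0,0,0,0],
  ],
)

```text
clock: 3.78
eef_pos: [567.2, -297.3, 50.0]
tool_rot: [0.398, 1.571, -2.588]
force: [0.2, -0.9, 0.9]
width: 85.3
```

Run:
```python
from h import *
im=ctrl.get_image("wrist");cv2.imwrite("pics/f_w.png",im)
s=ctrl.read_state();print(s["eef_pos"],s["force"],s["qpos"].round(2))
```

```text
[ 567.92123131 -297.47505994   50.72457972] [-0.20455888 -0.04754781 -0.04964261] [ 0.4   0.79  0.06  1.66 -0.07  0.69 -0.91]
```

View pics/f_w.png

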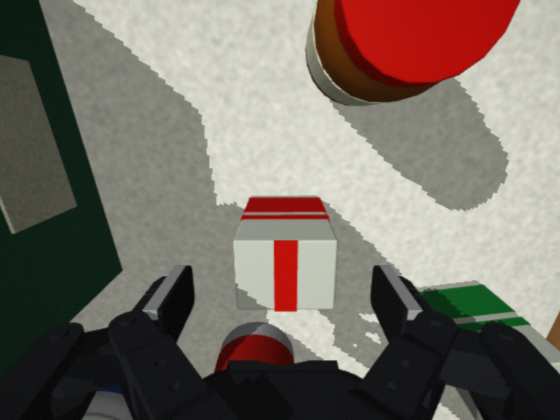

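The carton is centred between the jaws (carton 235–336 px, jaws 192–372 px), so I close.

Request:
arm_command(
  series=[
    [0.3,0,0,0,0,0,0],
    [0.3,0,0,0,0,0,0],
    [0.3,0,0,0,0,0,0],
    [0.3,0,0,0,0,0,0],
    [0.3,0,0,0,0,0,0],
    [0.3,0,0,0,0,0,0],
    [0.3,0,0,0,0,0,0],
    [0.3,0,0,0,0,0,0],
  ],
)

```text
clock: 4.5
eef_pos: [571.6, -296.7, 55.9]
tool_rot: [2.762, 1.562, -0.221]
force: [-3.5, 5.0, 28.7]
width: 25.8
```

Run:
```python
from h import *
im=ctrl.get_image("wrist");cv2.imwrite("pics/g_w.png",im)
im=ctrl.get_image("scene");crop(im,208,265,160,120,5,"g_s.png")
s=ctrl.read_state();print(s["eef_pos"],s["force"],s["width"])
```

```text
[ 571.66541137 -296.70544922   55.91777994] [-3.2638826   5.48194211 29.17013867] 26.152217695019527
```

View pics/g_w.png

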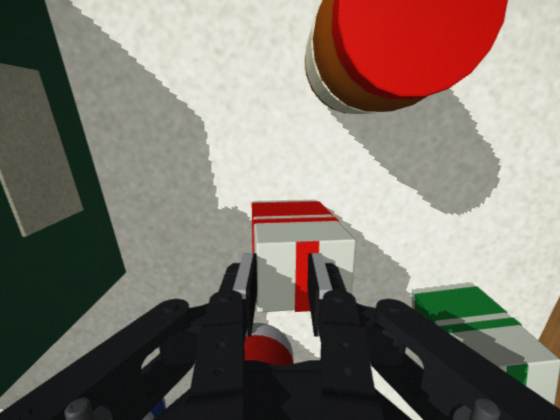

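View pics/g_s.png

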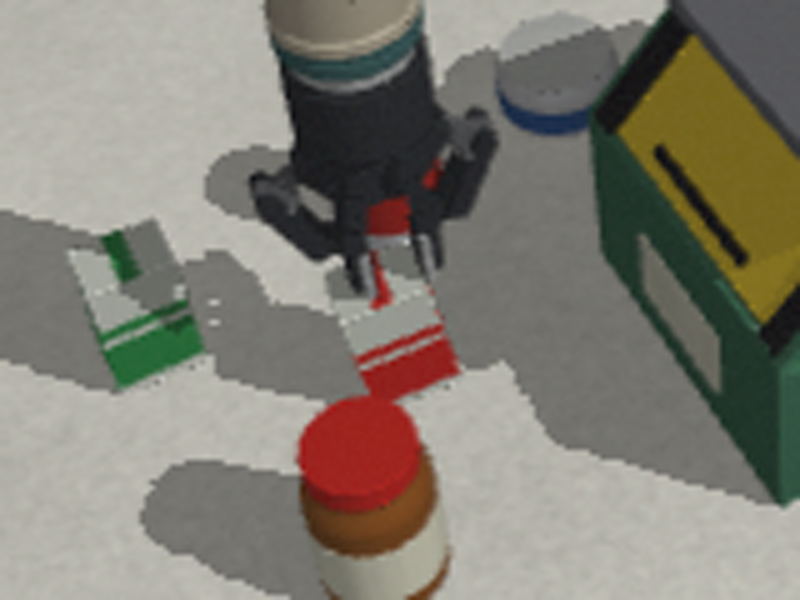

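Run:
```python
from h import *
c=ctrl.calibration("wrist");f,cx,cy=K(c);M=np.linalg.inv(c["T_tool_cam"])
for x in(0,-13,-20,-40,-50):
  for w in(13,42.5):
    for z in(-11,11):
      P=np.array([[x,-w,z],[x,w,z]])@M[:3,:3].T+M[:3,3]
      print(x,w,z,np.c_[cx+f*P[:,0]/-P[:,2],cy-f*P[:,1]/-P[:,2]].round(0).tolist(),-P[0,2].round(0))
im=cv2.imread("pics/g_w.png");crop(im,280,300,160,120,5,"g_c.png")
s=ctrl.read_state()
print(s["tool_rot"],R.from_euler("xyz",s["tool_rot"]).as_matrix().round(3))
```

```text
0 13 -11 [[262.0, 226.0], [304.0, 226.0]] 189.0
0 13 11 [[263.0, 258.0], [303.0, 258.0]] 196.0
0 42.5 -11 [[215.0, 226.0], [351.0, 226.0]] 189.0
0 42.5 11 [[217.0, 258.0], [349.0, 258.0]] 196.0
-13 13 -11 [[261.0, 234.0], [306.0, 234.0]] 177.0
-13 13 11 [[262.0, 268.0], [305.0, 268.0]] 184.0
-13 42.5 -11 [[210.0, 234.0], [356.0, 234.0]] 177.0
-13 42.5 11 [[213.0, 268.0], [354.0, 268.0]] 184.0
-20 13 -11 [[260.0, 238.0], [307.0, 238.0]] 170.0
-20 13 11 [[261.0, 273.0], [306.0, 273.0]] 177.0
-20 42.5 -11 [[207.0, 238.0], [359.0, 238.0]] 170.0
-20 42.5 11 [[210.0, 273.0], [356.0, 273.0]] 177.0
-40 13 -11 [[257.0, 254.0], [310.0, 254.0]] 151.0
-40 13 11 [[258.0, 293.0], [309.0, 293.0]] 158.0
-40 42.5 -11 [[198.0, 254.0], [369.0, 254.0]] 151.0
-40 42.5 11 [[201.0, 293.0], [365.0, 293.0]] 158.0
-50 13 -11 [[256.0, 263.0], [312.0, 263.0]] 142.0
-50 13 11 [[257.0, 304.0], [310.0, 304.0]] 148.0
-50 42.5 -11 [[192.0, 263.0], [375.0, 263.0]] 142.0
-50 42.5 11 [[196.0, 304.0], [371.0, 304.0]] 148.0
[ 2.7554165   1.56208916 -0.2276905 ] [[ 0.008  0.158 -0.987]
 [-0.002 -0.987 -0.158]
 [-1.     0.003 -0.008]]
```

View pics/g_c.png

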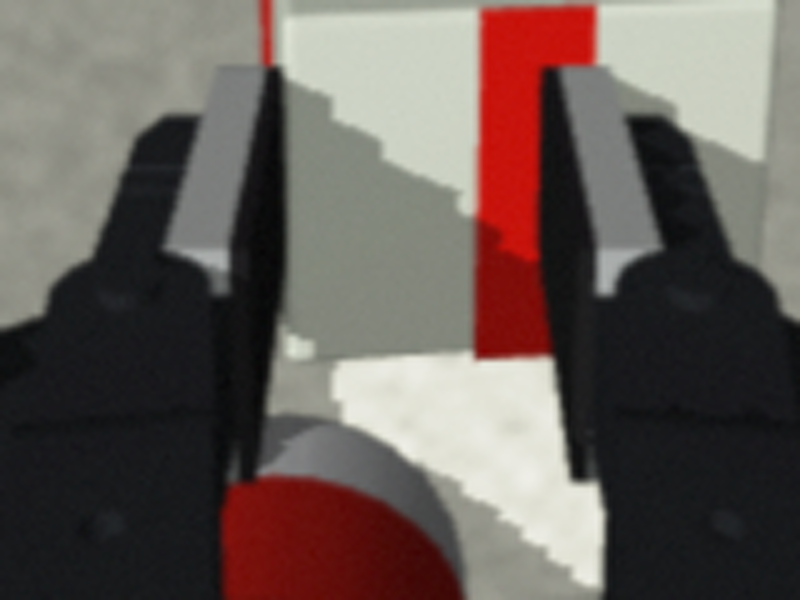

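The fingers came down on top of the carton. The wrist picture puts the real tips about 38 mm short of the reported TCP (pads at (256,253) and (308,253), depth 153), and the contact at z = 90 agrees. I lift, open and look again.

Request:
arm_command(
  series=[
    [0.3,0,0,1.5,0,0,0],
    [1,0,0,1.5,0,0,0],
    [1,0,0,2,0,0,0],
    [1,0,0,1,0,0,0],
    [1,0,0,0,0,0,0],
    [1,0,0,0,0,0,0],
    [1,0,0,0,0,0,0],
    [1,0,0,0,0,0,0],
  ],
)

```text
clock: 5.27
eef_pos: [566.7, -296.1, 108.5]
tool_rot: [-0.626, 1.569, 2.673]
force: [0.2, 0.0, -0.1]
width: 86.0
```

Run:
```python
from h import *
import pickle
s=ctrl.read_state();im=ctrl.get_image("wrist");cv2.imwrite("pics/i_w.png",im);pickle.dump(s,open("i.pkl","wb"))
crop(im,300,250,160,120,5,"i_c.png")
print(s["eef_pos"],s["force"],s["width"],s["clock"],s["tool_rot"])
```

```text
[ 566.70814524 -296.10986688  108.51729383] [ 0.22325452  0.04000311 -0.08386523] 85.99952150869464 5.2667 [-0.62568083  1.56853633  2.67341047]
```

View pics/i_c.png

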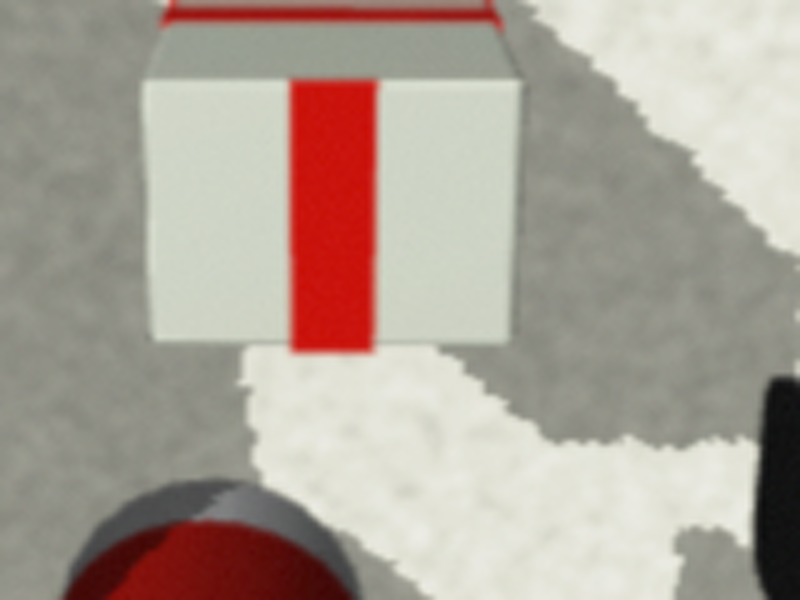

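Run:
```python
from h import *
import pickle
st=pickle.load(open("i.pkl","rb"))
P=np.array([(143,80),(521,80),(510,342),(153,342)])/5+[219.6,189.6]
W=np.array([at_z("wrist",u,v,90,st) for u,v in P])
d=(W[1]-W[0])+(W[2]-W[3]);e=(W[3]-W[0])+(W[2]-W[1])
print("centre",W.mean(0),np.linalg.norm(d)/2,np.linalg.norm(e)/2,np.degrees(np.arctan2(d[1],d[0])),np.degrees(np.arctan2(e[1],e[0])))
s=ctrl.read_state();M=R.from_euler("xyz",s["tool_rot"]).as_matrix();print(s["eef_pos"],np.degrees(np.arctan2(M[1,1],M[0,1])),W.mean(0)-s["eef_pos"])
```

```text
centre [ 566.34739611 -298.16955485   90.        ] 50.784349880228476 38.82303038249783 -80.94296955349374 -170.83895751756475
[ 566.78671725 -296.17617881  108.55415009] -80.97940111643847 [ -0.43932114  -1.99337604 -18.55415009]
```

Request:
arm_command(
  series=[
    [1,0,-0.2,-1,0,0,0],
    [1,0,0,-1.5,0,0,0],
    [1,0,0,-1.5,0,0,0],
    [1,0,0,-1.5,0,0,0],
    [1,0,0,-1.5,0,0,0],
    [1,0,0,-1.4,0,0,0],
    [1,0,0,-1,0,0,0],
    [1,0,0,-0.4,0,0,0],
    [1,0,0,0,0,0,0],
    [0.4,0,0,0,0,0,0],
    [0.4,0,0,0,0,0,0],
    [0.4,0,0,0,0,0,0],
    [0.4,0,0,0,0,0,0],
    [0.4,0,0,0,0,0,0],
    [0.4,0,0,0,0,0,0],
    [0.4,0,0,0,0,0,0],
  ],
)

```text
clock: 6.65
eef_pos: [568.4, -298.9, 12.9]
tool_rot: [2.606, 1.569, -0.378]
force: [-0.3, 1.0, 6.4]
width: 51.5
```

Run:
```python
from h import *
im=ctrl.get_image("wrist");cv2.imwrite("pics/j_w.png",im)
s=ctrl.read_state();print(s["eef_pos"],s["force"],s["width"],s["qpos"].round(2),s["clock"])
```

```text
[ 568.42993658 -298.8962746    12.89247634] [0.44341803 0.78294345 6.18411413] 51.65498853484777 [ 0.41  0.84  0.06  1.68 -0.07  0.62 -0.91] 6.7
```

View pics/j_w.png

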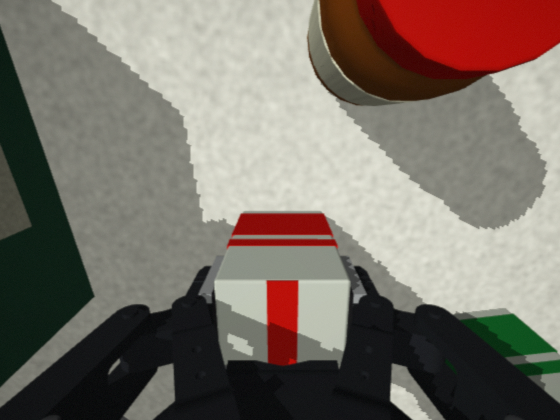

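Grip holds at 51.5 mm. I lift, then turn about 97° for the posting orientation.

Request:
arm_command(
  series=[
    [0.4,0,0,1,0,0,0],
    [0.4,0,0,2,0,0,0],
    [0.4,0,0,3,0,0,0],
    [0.4,0,0,3.5,0,0,0],
    [0.4,0,0,3.5,0,0,0],
    [0.4,0,0,3.5,0,0,3],
    [0.4,0,0,3.5,0,0,6],
    [0.4,0.3,0.8,2.5,0,0,7],
    [0.4,0.5,1,1,0,0,7],
    [0.4,0.6,1,0.3,0,0,7],
    [0.4,0.6,1,0,0,0,7],
    [0.4,0.6,1,0,0,0,7],
    [0.4,0.6,1,0,0,0,7],
    [0.4,0.6,1,0,0,0,7],
    [0.4,0.6,1,0,0,0,7],
    [0.4,0.6,0.6,0,0,0,7],
    [0.4,0.4,0,0,0,0,7],
    [0.4,0,0,0,0,0,7],
    [0.4,0,0,0,0,0,7],
    [0.4,0,0,0,0,0,0],
  ],
)

```text
clock: 8.37
eef_pos: [620.5, -214.7, 249.2]
tool_rot: [-1.986, 1.569, 2.939]
force: [-0.8, -0.1, -3.6]
width: 51.6
```

```bash
cat > stt.py <<'E'
from h import *
def show():
    s=ctrl.read_state();M=R.from_euler("xyz",s["tool_rot"]).as_matrix()
    print("t",s["clock"],"p",s["eef_pos"].round(1),"F",s["force"].round(1),"w",s["width"].round(1),"q",s["qpos"].round(2));print("x",M[:,0].round(3),"y",M[:,1].round(3));return s,M
by=1.849
bx_=np.array([np.cos(by),np.sin(by),0]);by_=np.array([-np.sin(by),np.cos(by),0])
def goal45():
    d=(bx_-[0,0,1])/2**.5;y=-by_;return np.c_[d,y,np.cross(d,y)]
E
python3 - <<'E'
from stt import *
s,M=show();print(R.from_matrix(goal45()@M.T).as_rotvec(degrees=True).round(1))
E
```

```text
Traceback (most recent call last):
  File "stt.py", line 4, in show
    print("t",s["clock"],"p",s["eef_pos"].round(1),"F",s["force"].round(1),"w",s["width"].round(1),"q",s["qpos"].round(2));print("x",M[:,0].round(3),"y",M[:,1].round(3));return s,M
                                                                               ^^^^^^^^^^^^^^^^
AttributeError: 'float' object has no attribute 'round'
```

```bash
sed -i 's/s\["width"\].round(1)/round(s["width"],1)/' stt.py
python3 - <<'E'
from stt import *
s,M=show();print(R.from_matrix(goal45()@M.T).as_rotvec(degrees=True).round(1))
E
```

```text
t 8.3667 p [ 620.5 -214.7  249.2] F [-0.8 -0.1 -3.6] w 51.6 q [ 0.49  0.61 -0.35  1.42  0.22  1.15  0.32]
x [-0.002  0.    -1.   ] y [ 0.977  0.211 -0.002]
[43.6 10.8  3.5]
```

Request:
arm_command(
  series=[
    [0.4,0,0,0,3.1,0.8,0.2],
    [0.4,0,0,0,6.2,1.5,0.5],
    [0.4,0,0,0,6.2,1.5,0.5],
    [0.4,0,0.2,-0.2,6.2,1.5,0.5],
    [0.4,0,0.4,-0.2,6.2,1.5,0.5],
    [0.4,0,0.5,-0.2,6.2,1.5,0.5],
    [0.4,0,0.5,-0.2,6.2,1.5,0.5],
    [0.4,0,0.5,-0.2,3.3,0.8,0.3],
    [0.4,0,0,0,0,0,0],
    [0.4,0,0,0,0,0,0],
  ],
)

```text
clock: 9.2
eef_pos: [621.1, -194.2, 237.7]
tool_rot: [-3.139, 0.788, 1.844]
force: [0.3, 0.3, -2.6]
width: 51.3
```

Run:
```python
from stt import *
im=ctrl.get_image("scene");crop(im,260,220,240,180,3,"k_s.png")
im=ctrl.get_image("wrist");cv2.imwrite("pics/k_w.png",im)
s,M=show();print(R.from_matrix(goal45()@M.T).as_rotvec(degrees=True).round(1))
Mp=np.array([596.5,-107.8,158]);d=goal45()[:,0];sl=-goal45()[:,2]
print(d.round(3),sl.round(3)); r=s["eef_pos"]-Mp;print("D",r@d,"s",r@sl,"lat",r@by_)
for D in(-50,20,60,100): print(D,(Mp+D*d-6*sl).round(1))
```

```text
t 9.3 p [ 622.  -192.9  241.1] F [ 0.6 -0.1 -2.7] w 51.2 q [ 0.73  1.03 -0.53  0.9  -0.17  1.76  0.61]
x [-0.188  0.678 -0.711] y [0.963 0.27  0.003]
[0.2 0.2 0.3]
[-0.194  0.68  -0.707] [-0.194  0.68   0.707]
D -121.58295577180527 s -4.051807369816899 lat -1.1072338714196182
-50 [ 607.4 -145.9  189.1]
20 [593.8 -98.3 139.6]
60 [586.  -71.1 111.3]
100 [578.2 -43.9  83. ]
```

View pics/k_s.png

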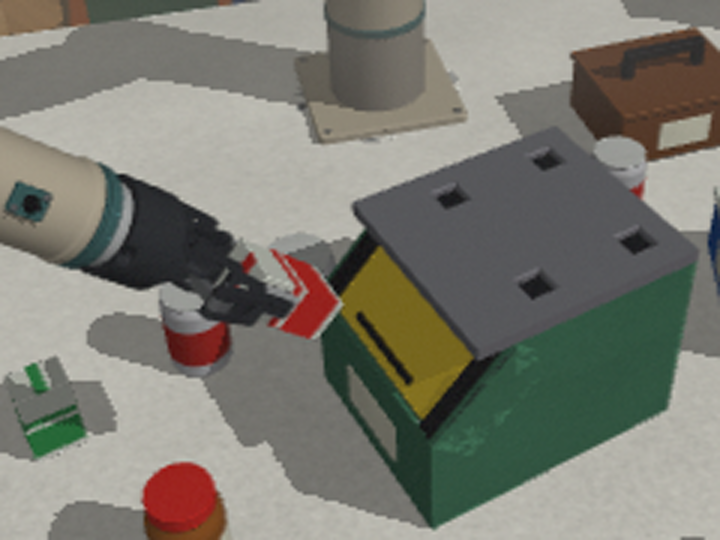

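View pics/k_w.png

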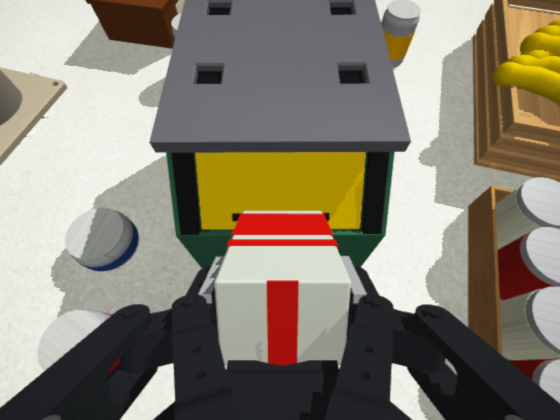

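Both views show the carton lined up with the flap: wrist (282,240) against the flap's centre at (280,190). I move in along the slope.

Request:
arm_command(
  series=[
    [0.4,-0.2,0.6,-0.9,0,0,0],
    [0.4,-0.4,1.35,-1.5,0,0,0],
    [0.4,-0.4,1.35,-1.45,0,0,0],
    [0.4,-0.4,1.35,-1.4,0,0,0],
    [0.4,-0.3,1.1,-1.1,0,0,0],
    [0.4,-0.3,1.0,-1.0,0,0,0],
    [0.4,-0.3,1.0,-1.0,0,0,0],
    [0.4,-0.3,1.0,-1.0,0,0,0],
    [0.4,-0.3,1.0,-1.0,0,0,0],
  ],
)

```text
clock: 10.05
eef_pos: [593.7, -95.8, 138.6]
tool_rot: [3.134, 0.793, 1.839]
force: [1.2, -1.9, -0.6]
width: 51.3
```

```bash
cat >> stt.py <<'E'
Mp=np.array([596.5,-107.8,158]);d=goal45()[:,0];sl=-goal45()[:,2]
def rel():
    s,M=show();print(R.from_matrix(goal45()@M.T).as_rotvec(degrees=True).round(1));r=s["eef_pos"]-Mp;print("D",r@d,"s",r@sl,"lat",r@by_)
E
python3 - <<'E'
from stt import *
rel()
im=ctrl.get_image("scene");crop(im,280,230,200,150,4,"l_s.png")
E
```

```text
t 10.05 p [593.7 -95.8 138.6] F [ 1.2 -1.9 -0.6] w 51.3 q [ 0.71  1.02 -0.55  1.28 -0.18  1.38  0.64]
x [-0.186  0.676 -0.713] y [0.963 0.27  0.005]
[0.4 0.4 0.3]
D 22.39000323375219 s -5.02056610143307 lat -0.5483005774115542
```

View pics/l_s.png

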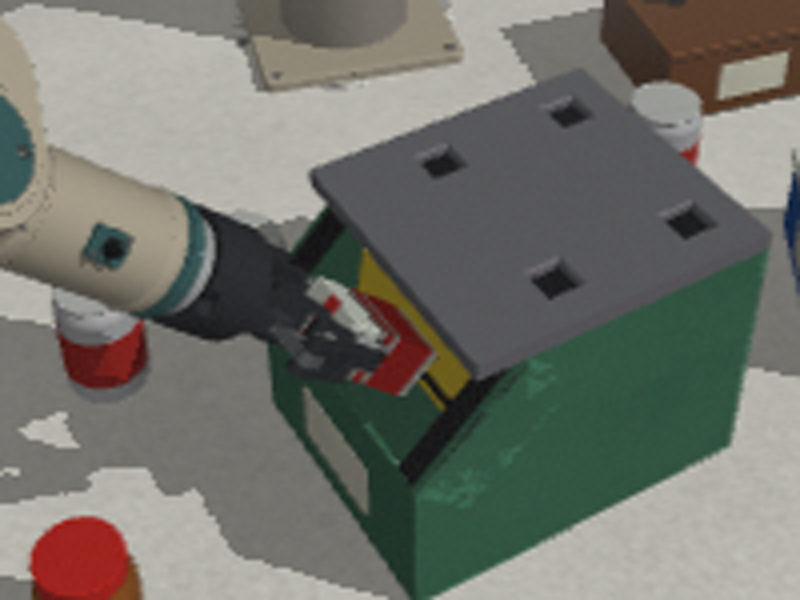

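The flap is swinging inward with about 2 N. I continue.

Request:
arm_command(
  series=[
    [0.4,-0.25,0.88,-0.92,0,0,0],
    [0.4,-0.25,0.88,-0.92,0,0,0],
    [0.4,-0.25,0.88,-0.92,0,0,0],
    [0.4,-0.25,0.88,-0.92,0,0,0],
    [0.4,-0.25,0.88,-0.92,0,0,0],
    [0.4,0,0,0,0,0,0],
  ],
)

```text
clock: 10.6
eef_pos: [579.7, -51.1, 90.5]
tool_rot: [3.139, 0.791, 1.845]
force: [0.4, 0.6, -6.7]
width: 51.5
```

Run:
```python
from stt import *
rel()
im=ctrl.get_image("scene");crop(im,280,230,200,150,4,"m_s.png")
im=ctrl.get_image("wrist");cv2.imwrite("pics/m_w.png",im)
```

```text
t 10.6 p [579.7 -51.1  90.5] F [ 0.4  0.6 -6.7] w 51.5 q [ 0.69  1.04 -0.55  1.41 -0.18  1.22  0.65]
x [-0.19   0.677 -0.711] y [0.962 0.272 0.002]
[0.3 0.2 0.1]
D 89.54426559208127 s -5.930217722490879 lat 0.6267118865958695
```

View pics/m_s.png

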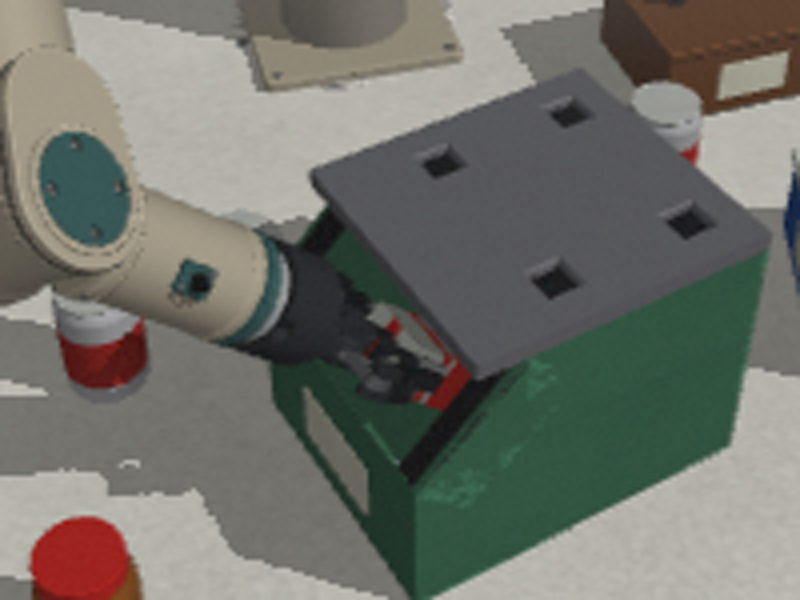

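View pics/m_w.png

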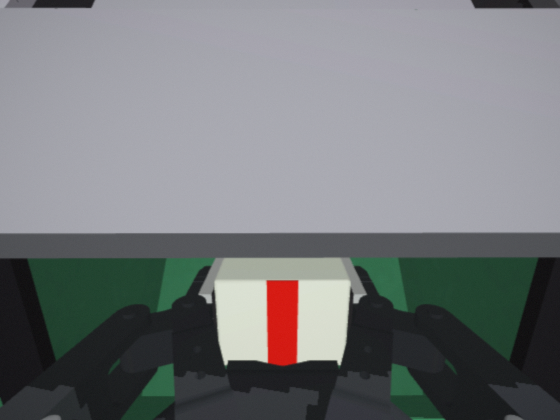

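Request:
arm_command(
  series=[
    [0.4,-0.12,0.42,-0.42,0,0,0],
    [0.4,-0.12,0.42,-0.42,0,0,0],
    [0.4,0,0,0,0,0,0],
    [0.4,0,0,0,0,0,0],
  ],
)

```text
clock: 11.03
eef_pos: [577.9, -43.6, 81.8]
tool_rot: [3.138, 0.788, 1.842]
force: [0.6, -1.4, -6.5]
width: 51.4
```

Run:
```python
from stt import *
rel()
im=ctrl.get_image("scene");crop(im,280,230,200,150,4,"n_s.png")
```

```text
t 11.0333 p [577.9 -43.6  81.8] F [ 0.6 -1.4 -6.5] w 51.4 q [ 0.68  1.05 -0.56  1.42 -0.19  1.2   0.65]
x [-0.189  0.679 -0.709] y [0.963 0.27  0.003]
[0.1 0.2 0.3]
D 101.1242145281064 s -6.590979473762022 lat 0.255307810196951
```

View pics/n_s.png

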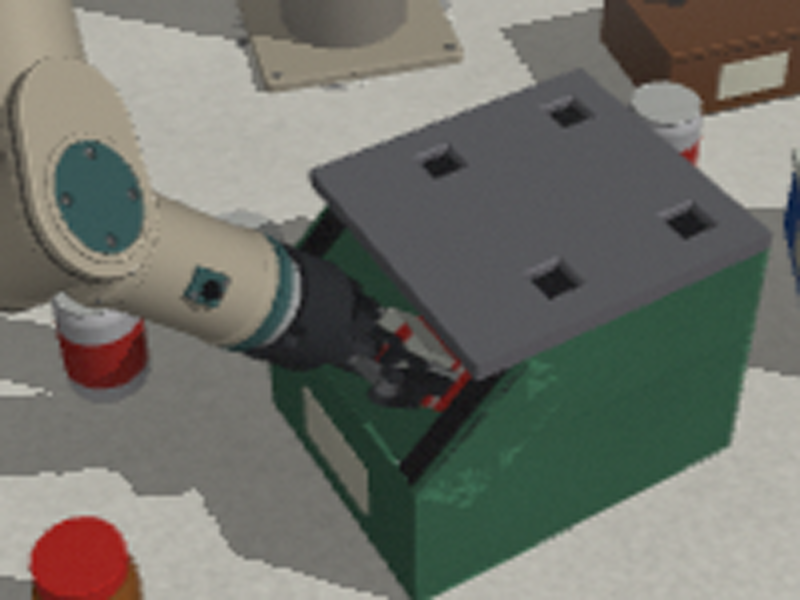

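Request:
arm_command(
  series=[
    [1,0,0,0,0,0,0],
    [1,0,0,0,0,0,0],
    [1,0,0,0,0,0,0],
    [1,0,0,0,0,0,0],
    [1,0,0,0,0,0,0],
    [1,0,0,0,0,0,0],
    [1,0,0,0,0,0,0],
  ],
)

```text
clock: 11.67
eef_pos: [577.8, -43.5, 82.3]
tool_rot: [3.138, 0.787, 1.842]
force: [2.5, -1.8, 0.9]
width: 85.7
```

Run:
```python
from stt import *
rel()
im=ctrl.get_image("scene");crop(im,280,230,200,150,4,"o_s.png")
im=ctrl.get_image("wrist");cv2.imwrite("pics/o_w.png",im)
```

```text
t 11.6667 p [577.8 -43.5  82.3] F [ 2.5 -1.8  0.9] w 85.7 q [ 0.68  1.05 -0.56  1.42 -0.19  1.2   0.65]
x [-0.189  0.68  -0.708] y [0.963 0.27  0.003]
[0.1 0.2 0.3]
D 100.85959386919372 s -6.138083567050438 lat 0.2982955928019319
```

View pics/o_s.png

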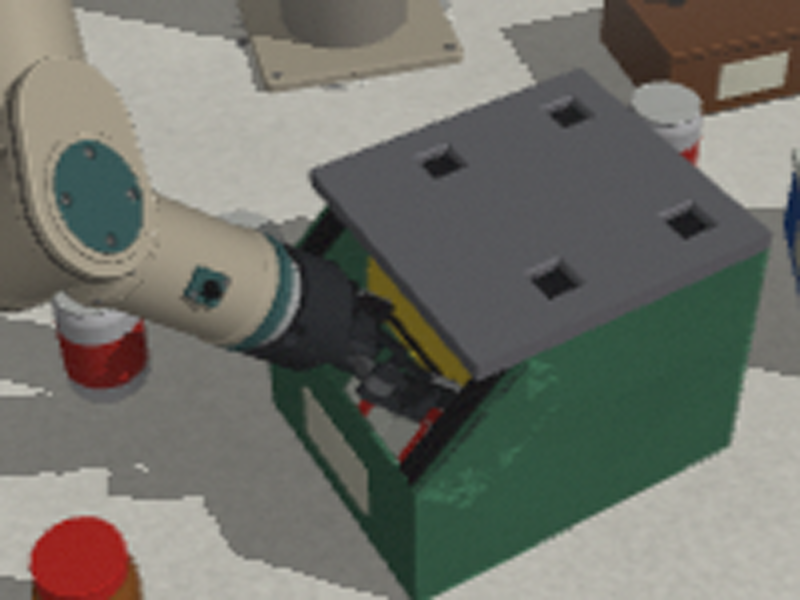

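View pics/o_w.png

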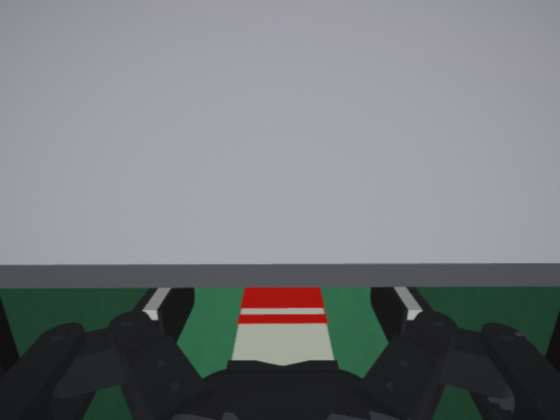

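The carton dropped off the fingers, inside the front wall (scene crop (400,430)). I withdraw the way I came.

Request:
arm_command(
  series=[
    [1,0.12,-0.4,0.42,0,0,0],
    [1,0.25,-0.88,0.92,0,0,0],
    [1,0.29,-1.02,1.06,0,0,0],
    [1,0.29,-1.02,1.06,0,0,0],
    [1,0.29,-1.02,1.06,0,0,0],
    [1,0.29,-1.02,1.06,0,0,0],
    [1,0.29,-1.02,1.06,0,0,0],
    [1,0.39,-1.36,1.41,0,0,0],
    [1,0.39,-1.36,1.41,0,0,0],
    [1,0.39,-1.36,1.41,0,0,0],
    [1,0.39,-1.36,1.41,0,0,0],
    [1,0.39,-1.36,1.41,0,0,0],
    [1,0.39,-1.36,1.41,0,0,0],
    [1,0.2,-0.8,1,0,0,0],
    [1,0,0,0,0,0,0],
    [1,0,0,0,0,0,0],
  ],
)

```text
clock: 13.1
eef_pos: [620.9, -196.9, 242.9]
tool_rot: [3.139, 0.787, 1.843]
force: [-0.7, -0.1, -1.1]
width: 85.5
```

Run:
```python
from stt import *
rel()
im=ctrl.get_image("scene");crop(im,280,230,200,150,4,"p_s.png")
im=ctrl.get_image("wrist");cv2.imwrite("pics/p_w.png",im)
```

```text
t 13.1 p [ 620.9 -196.9  242.9] F [-0.7 -0.1 -1.1] w 85.5 q [ 0.74  1.04 -0.53  0.89 -0.17  1.77  0.61]
x [-0.19   0.68  -0.708] y [0.963 0.271 0.002]
[0.1 0.1 0.2]
D -125.3088225284972 s -5.261887986489579 lat 0.9936408969095959
```

View pics/p_s.png

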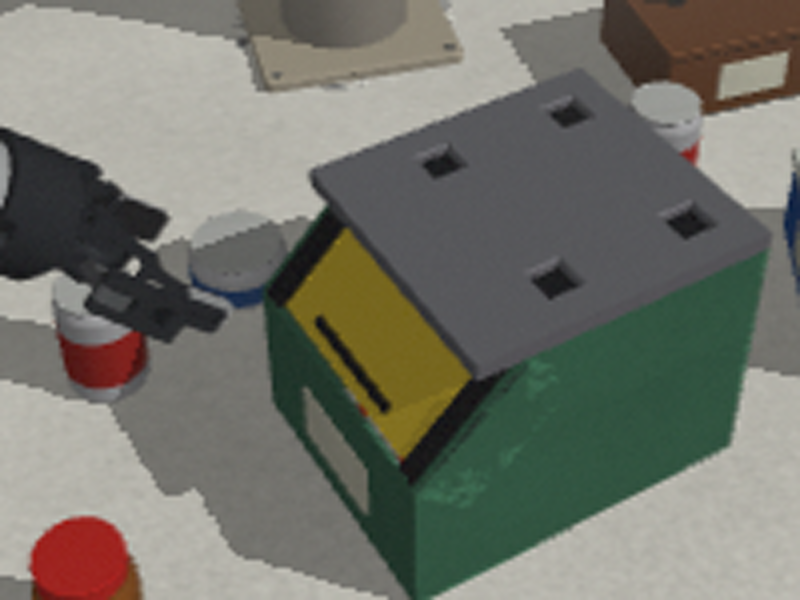

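View pics/p_w.png

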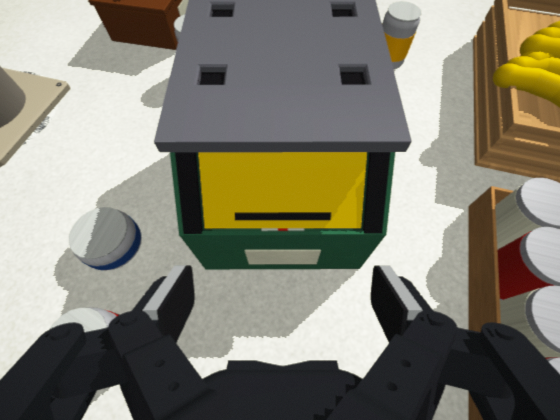

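A red/white speck shows at the flap's lower edge (wrist (283,229)), so I look closer.

Run:
```python
from stt import *
im=ctrl.get_image("wrist");crop(im,285,200,200,150,4,"q_w.png");cv2.imwrite("pics/q_full.png",im)
im=ctrl.get_image("scene");crop(im,255,235,80,60,10,"q_s.png")
```

```text
(no output)
```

View pics/q_w.png

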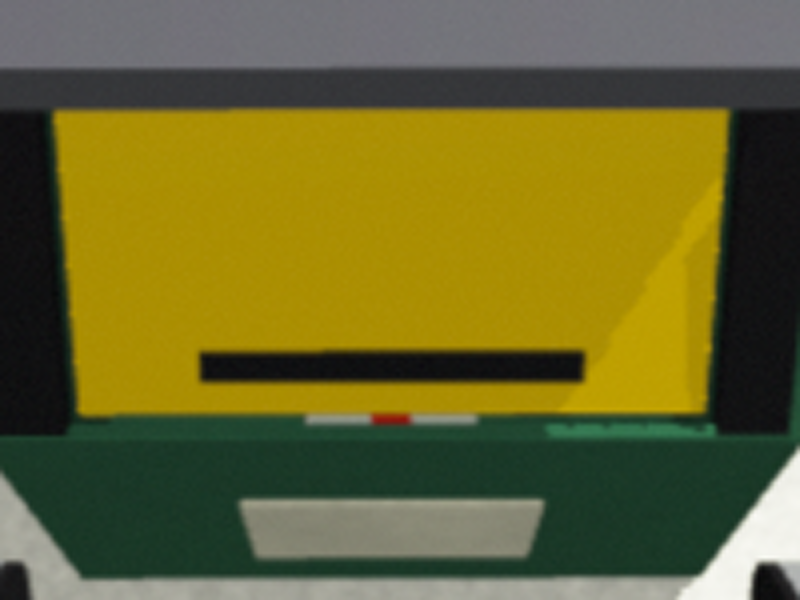

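View pics/q_s.png

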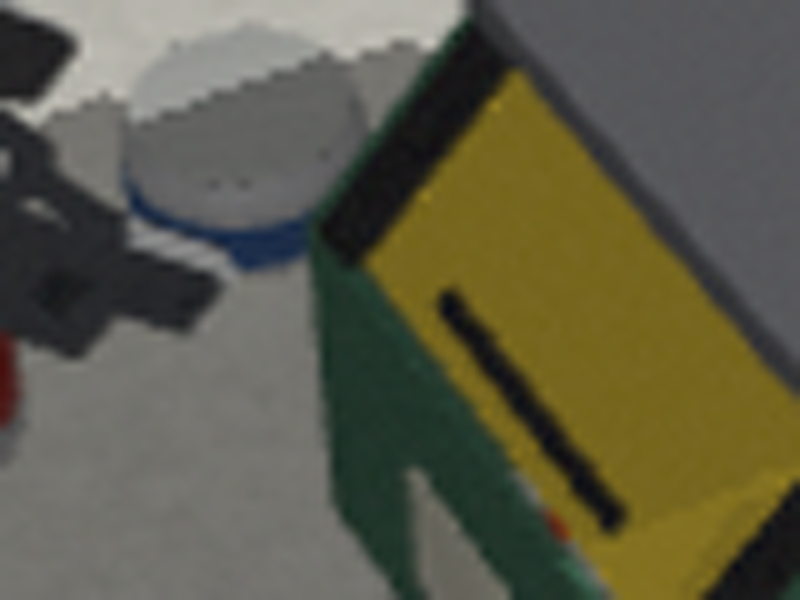

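Run:
```python
from stt import *
a=cv2.imread("pics/a_scene.png");b=ctrl.get_image("scene");cv2.imwrite("pics/q_sc.png",b)
f=lambda im:cv2.resize(im[205:285,245:305],None,fx=6,fy=6,interpolation=cv2.INTER_CUBIC)
cv2.imwrite("pics/q_cmp.png",np.hstack([f(a),f(b)]))
k=cv2.imread("pics/k_w.png");q=cv2.imread("pics/q_full.png")
f=lambda im:cv2.resize(im[190:250,160:300],None,fx=5,fy=5,interpolation=cv2.INTER_CUBIC)
cv2.imwrite("pics/q_cmp2.png",np.vstack([f(k),f(q)]))
```

```text
(no output)
```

View pics/q_cmp.png

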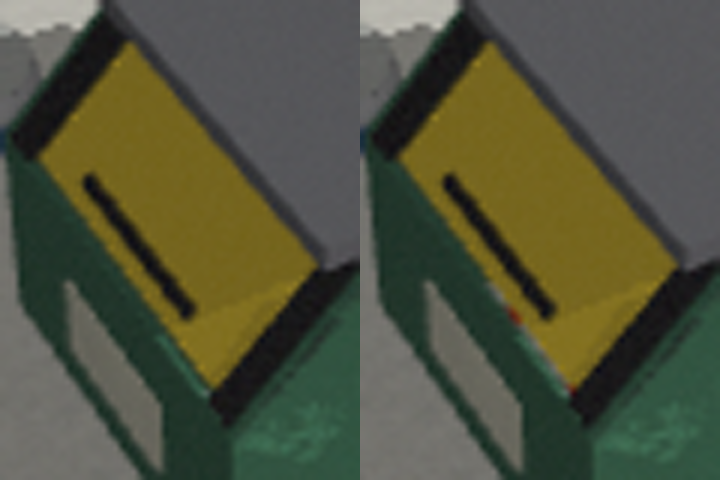

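View pics/q_cmp2.png

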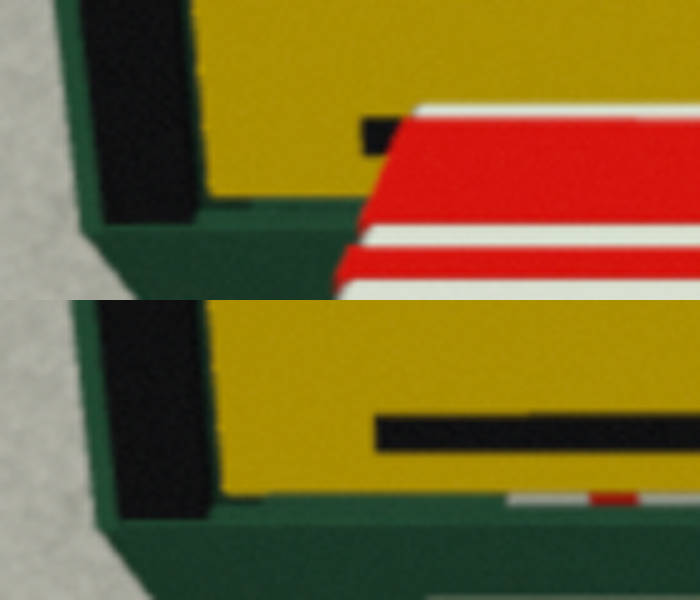

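The flap's edge sits exactly as before posting (31 px against 29 px to the lip). The carton's top is only seen through the slit behind the front wall, and its apparent width of 45 mm at lip scale puts it well below the lip. So it is inside. Next is the tub.

Run:
```python
from stt import *
im=cv2.imread("pics/a_top.png");crop(im,172,188,100,75,8,"r_t.png")
s=cv2.imread("pics/a_scene.png");crop(s,405,215,100,75,8,"r_s.png")
```

```text
(no output)
```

View pics/r_t.png

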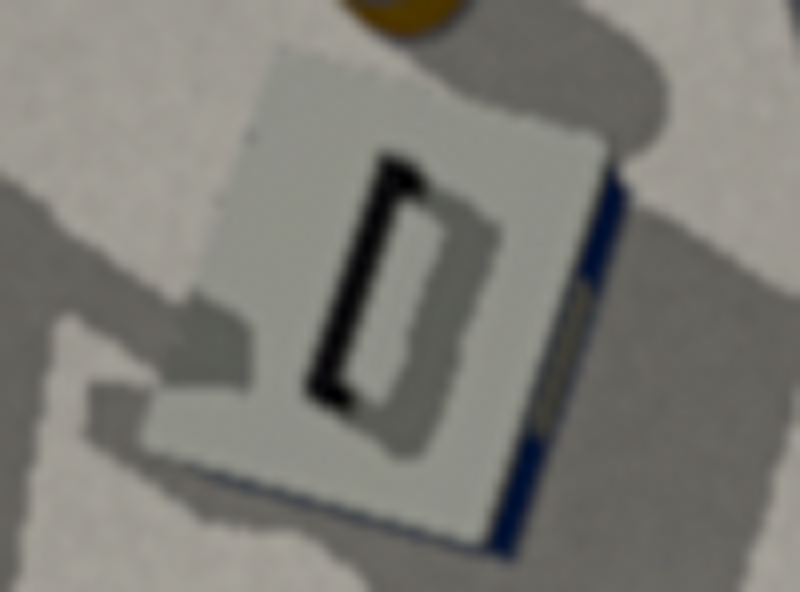

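View pics/r_s.png

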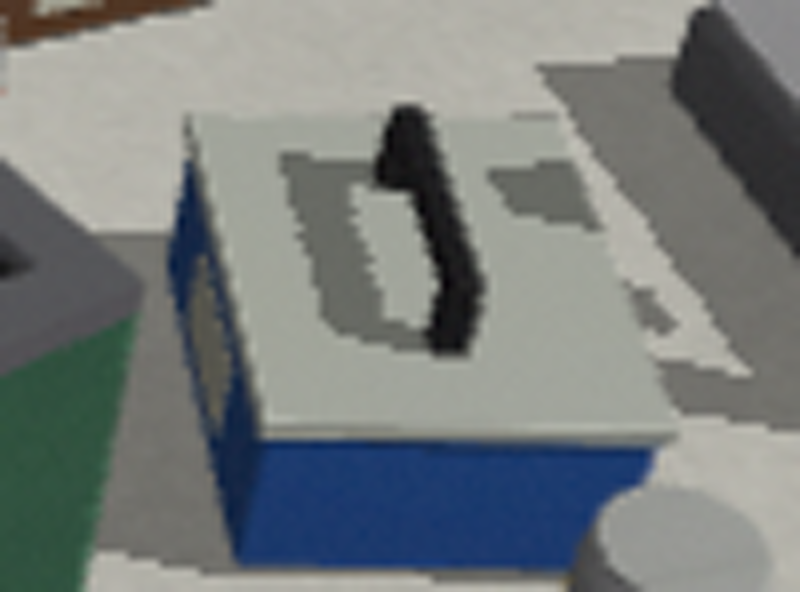

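Run:
```python
from stt import *
o=np.array([122,151])-.44
A=[at_z("top",*(np.array(p)/8+o),129) for p in((392,158),(320,395))]
print(A,(A[0]+A[1])/2,np.linalg.norm(A[0]-A[1]));v=A[0]-A[1];print(np.degrees(np.arctan2(v[1],v[0])))
L=np.array([at_z("top",*(np.array(p)/8+o),92) for p in((280,45),(612,145),(488,548),(145,448))]);print(L.round(0),L.mean(0),[np.linalg.norm(L[i]-L[i-1]).round() for i in range(4)])
for i in range(4):
    w=L[i]-L[i-1];print(np.degrees(np.arctan2(w[1],w[0])).round(1))
o2=np.array([355,178])-.44
S=np.array([at_z("scene",*(np.array(p)/8+o2),92) for p in((190,118),(570,115),(675,432),(262,435))]);print(S.round(0),S.mean(0))
rel()
```

```text
[array([576.30523089, 331.2395328 , 129.        ]), array([474.30035211, 358.59798094, 129.        ])] [525.3027915  344.91875687 129.        ] 105.61003730935144
-15.013794333950376
[[638. 391.  92.]
 [591. 245.  92.]
 [414. 295.  92.]
 [459. 443.  92.]] [525.35491412 343.33191259  92.        ] [np.float64(186.0), np.float64(154.0), np.float64(183.0), np.float64(155.0)]
-16.3
-107.8
164.2
73.1
[[421. 300.  92.]
 [462. 454.  92.]
 [640. 392.  92.]
 [601. 243.  92.]] [531.04289634 347.21219368  92.        ]
t 13.35 p [ 620.6 -196.1  242.3] F [-0.6  0.4 -0.3] w 85.3 q [ 0.74  1.04 -0.53  0.89 -0.17  1.77  0.61]
x [-0.191  0.68  -0.708] y [0.962 0.272 0.001]
[0.  0.1 0.2]
D -124.3829103664994 s -5.12349138976646 lat 1.0759380870437307
```

Request:
arm_command(
  series=[
    [1,0,-0.3,1,-3.1,-0.9,0],
    [1,0,0,1,-6.2,-1.8,0],
    [1,0,0,1,-6.2,-1.8,0],
    [1,0,0,1,-6.2,-1.8,0],
    [1,0,0,1,-6.2,-1.8,0],
    [1,0,0,1,-6.2,-1.8,0],
    [1,0,0,0.5,-6.2,-1.8,0],
    [1,0,0,0.2,-3,-0.8,0],
    [1,-0.4,1.5,0,0,0,2],
    [1,-0.6,2.5,0,0,0,5],
    [1,-0.7,3.4,0,0,0,5],
    [1,-0.7,3.4,0,0,0,5],
    [1,-0.7,3.4,0,0,0,5],
    [1,-0.7,3.4,0,0,0,5],
    [1,-0.7,3.4,0,0,0,5],
    [1,-0.7,3.4,0,0,0,5],
    [1,-0.7,3.4,0,0,0,5],
    [1,-0.7,3.4,0,0,0,5],
    [1,-0.7,3.4,0,0,0,5],
    [1,-0.7,3.4,0,0,0,4],
  ],
)

```text
clock: 15.02
eef_pos: [539.9, 181.4, 309.8]
tool_rot: [1.1, 1.564, 0.789]
force: [0.0, -0.0, 1.0]
width: 85.6
```

Run:
```python
from stt import *
rel()
```

```text
t 15.0167 p [539.9 181.4 309.8] F [ 0. -0.  1.] w 85.6 q [ 0.07  0.47 -0.69  1.58  0.31  1.2   0.59]
x [ 0.005  0.005 -1.   ] y [0.306 0.952 0.006]
[ 33.5  32.9 -53.1]
D 100.34777147945277 s 314.9800333387427 lat -24.981123606495448
```

Request:
arm_command(
  series=[
    [1,-0.6,3.2,-0.6,0,0,2],
    [1,-0.7,3.4,-0.8,0,0,0],
    [1,-0.7,3.4,-0.8,0,0,0],
    [1,-0.7,3.2,-0.8,0,0,0],
    [1,-0.5,2.4,-0.7,0,0,0],
    [1,-0.2,1.2,-0.3,0,0,0],
    [1,0,0,0,0,0,0],
    [1,0,0,0,0,0,0],
    [1,0,0,0,0,0,0],
    [1,0,0,0,0,0,0],
  ],
)

```text
clock: 15.85
eef_pos: [508.6, 345.6, 270.3]
tool_rot: [0.864, 1.563, 0.58]
force: [0.1, 0.2, 0.7]
width: 85.3
```

Run:
```python
from stt import *
import pickle
s,M=show();im=ctrl.get_image("wrist");cv2.imwrite("pics/t_w.png",im);pickle.dump(s,open("t.pkl","wb"))
for r in ctrl.spot_in("tub_handle","wrist"): print(np.round(r["centre"]),r["conf"],proj("wrist",r["centre"],s))
```

```text
t 15.85 p [508.6 345.6 270.3] F [0.1 0.2 0.7] w 85.3 q [-0.24  0.57 -0.67  1.52  0.38  1.18  0.31]
x [ 0.006  0.004 -1.   ] y [0.28  0.96  0.006]
[517. 347.  96.] 0.71 [[283.55826926 188.34433121]]
```

View pics/t_w.png

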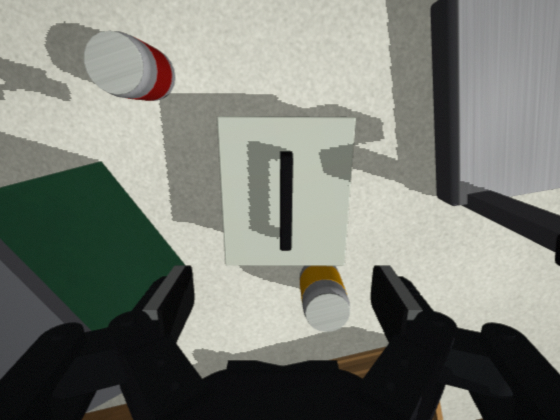

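The blue tub's handle shows at wrist (286,200), with the lid corners at (219,118), (355,118), (344,264) and (227,265). It is well lined up with the jaws.

Run:
```python
from stt import *
import pickle
st=pickle.load(open("t.pkl","rb"));im=cv2.imread("pics/t_w.png")
m=(im.max(2)<45).astype(np.uint8);m[:130]=0;m[262:]=0;m[:,:270]=0;m[:,305:]=0
r=cv2.minAreaRect(np.argwhere(m)[:,::-1].astype(np.float32));print(r,m.sum())
y,x=np.where(m);print(x.min(),x.max(),y.min(),y.max())
for yy in(160,200,240): print(yy,x[y==yy].min(),x[y==yy].max())
a=[];
for yy in range(156,246): a.append((x[y==yy].mean(),yy))
P=np.array([at_z("wrist",u,v,129,st) for u,v in(a[0],a[-1])]);v=P[1]-P[0];print("bar ang",np.degrees(np.arctan2(v[1],v[0])))
e=np.array([at_z("wrist",286.5,v,129,st) for v in(151,250.)]);print(e,e.mean(0),np.linalg.norm(e[0]-e[1]))
L=np.array([at_z("wrist",*p,92,st) for p in((219,118),(355,118),(344,264),(227,265))]);print(L.mean(0),[np.linalg.norm(L[i]-L[i-1]).round(1) for i in range(4)])
for i in range(4):
    w=L[i]-L[i-1];print(np.degrees(np.arctan2(w[1],w[0])).round(1))
M=R.from_euler("xyz",st["tool_rot"]).as_matrix();print("tool y",np.degrees(np.arctan2(M[1,1],M[0,1])));s=ctrl.read_state();print(s["eef_pos"])
crop(im,287,195,170,170,4,"t_c.png")
```

```text
((285.719970703125, 200.50294494628906), (10.732378959655762, 97.11136627197266), 0.7638983726501465) 1055
280 291 152 249
160 281 291
200 281 291
240 280 290
bar ang -16.6806607787301
[[471.64046099 362.76099986 129.        ]
 [579.43547271 331.84398978 129.        ]] [525.53796685 347.30249482 129.        ] 112.1410989112613
[528.42674352 346.89698987  92.        ] [np.float64(182.8), np.float64(152.1), np.float64(181.7), np.float64(152.1)]
163.4
73.7
-16.6
-105.9
tool y 73.72217866483874
[508.30196307 346.14814162 270.308293  ]
```

View pics/t_c.png

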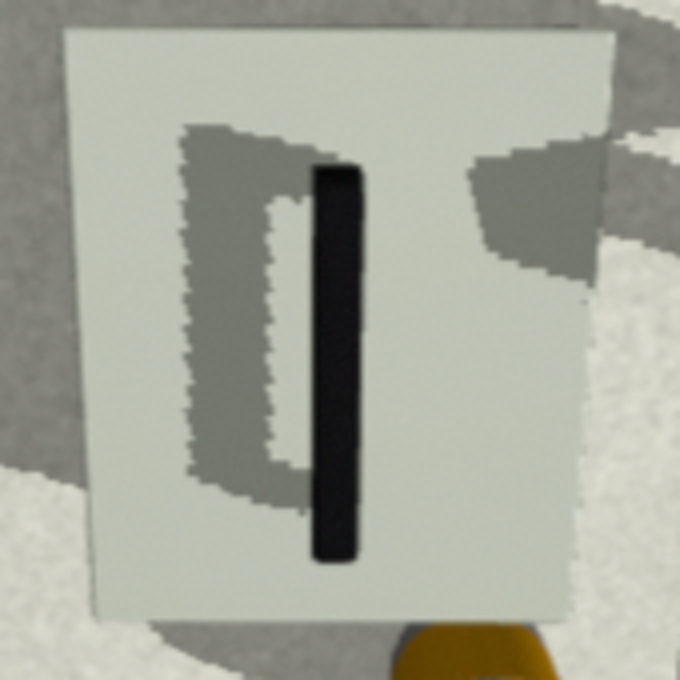

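Request:
arm_command(
  series=[
    [1,0.6,0,-1,0,0,0],
    [1,0.6,0.1,-2,0,0,0],
    [1,0.6,0,-3,0,0,0],
    [1,0,0,-3,0,0,0],
    [1,0,0,-3,0,0,0],
    [1,0,0,-3,0,0,0],
    [1,0,0,-2,0,0,0],
    [1,0,0,-1.5,0,0,0],
    [1,0,0,-1,0,0,0],
    [1,0,0,-0.6,0,0,0],
    [1,0,0,0,0,0,0],
    [1,0,0,0,0,0,0],
    [1,0,0,0,0,0,0],
  ],
)

```text
clock: 17.03
eef_pos: [526.0, 349.5, 70.0]
tool_rot: [1.051, 1.561, 0.77]
force: [-0.2, -0.1, 0.2]
width: 85.6
```

Run:
```python
from stt import *
s,M=show();im=ctrl.get_image("wrist");cv2.imwrite("pics/u_w.png",im)
im=ctrl.get_image("scene");crop(im,400,200,160,120,5,"u_s.png")
```

```text
t 17.0333 p [526.  349.5  70. ] F [-0.2 -0.1  0.2] w 85.6 q [-0.3   0.81 -0.55  1.68  0.55  0.81  0.18]
x [ 0.007  0.007 -1.   ] y [0.277 0.961 0.008]
```

View pics/u_w.png

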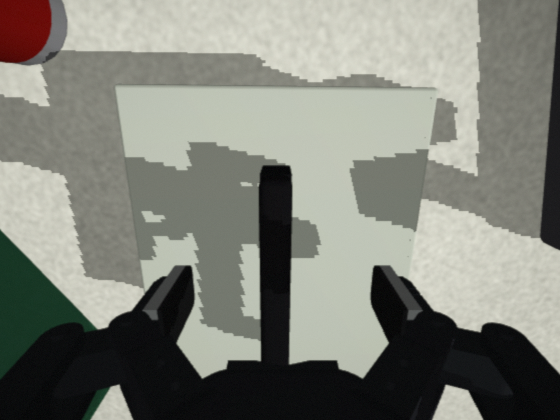

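View pics/u_s.png

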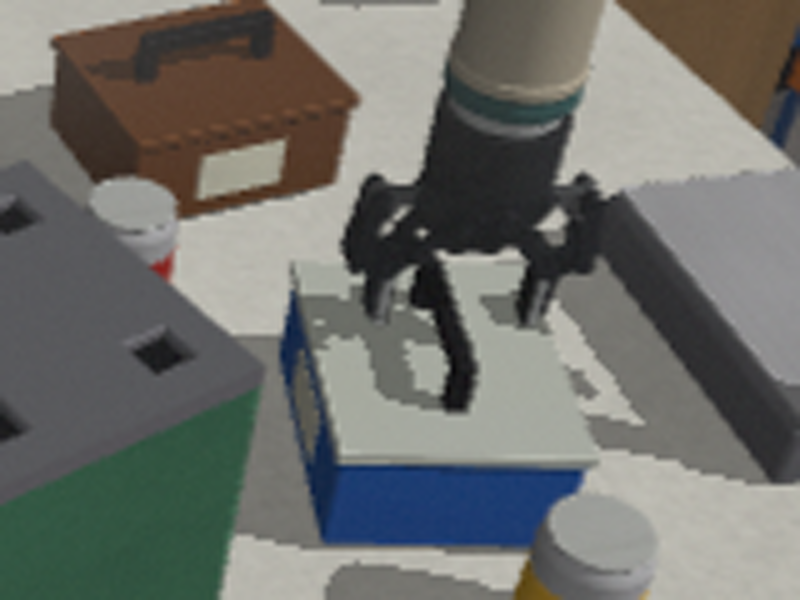

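Run:
```python
from stt import *
o=np.array([320,140])
f=lambda P:((proj("scene",P)-o)*5).round()
s,M=show()
print(f([526.5,347.2,122]), [f(s["eef_pos"]+M@[-50,y,0]) for y in(-43,43)],[f(s["eef_pos"]+M@[-50,y,-11]) for y in(-43,43)])
b=np.array([np.cos(np.radians(-16.5)),np.sin(np.radians(-16.5)),0])
print(f(np.array([526.5,347.2,129])+55*b),f(np.array([526.5,347.2,129])-55*b))
```

```text
t 17.1333 p [525.9 349.4  70.1] F [-0.   0.8  0.3] w 85.2 q [-0.3   0.81 -0.55  1.68  0.55  0.81  0.18]
x [ 0.007  0.007 -1.   ] y [0.277 0.961 0.008]
[[442. 314.]] [array([[375., 315.]]), array([[513., 315.]])] [array([[371., 303.]]), array([[508., 304.]])]
[[465. 364.]] [[426. 250.]]
```

Request:
arm_command(
  series=[
    [1,0,-0.3,-0.1,0,0,0],
    [0,0,0,0,0,0,0],
    [0,0,0,0,0,0,0],
    [0,0,0,0,0,0,0],
    [0,0,0,0,0,0,0],
    [0,0,0,0,0,0,0],
    [0,0,0,0,0,0,0],
    [0,0,0,0,0,0,0],
    [0,0,0,0,0,0,0],
    [0,0,0,0,0,0,0],
    [0,0,0,0,0,0,0],
  ],
)

```text
clock: 18.05
eef_pos: [525.3, 346.3, 68.1]
tool_rot: [1.113, 1.563, 0.832]
force: [-0.7, 1.4, 1.9]
width: 12.9
```

Run:
```python
from stt import *
s,M=show();im=ctrl.get_image("wrist");cv2.imwrite("pics/v_w.png",im)
```

```text
t 18.05 p [525.3 346.3  68.1] F [-0.7  1.4  1.9] w 12.9 q [-0.3   0.81 -0.55  1.69  0.55  0.8   0.18]
x [ 0.006  0.006 -1.   ] y [0.277 0.961 0.007]
```

View pics/v_w.png

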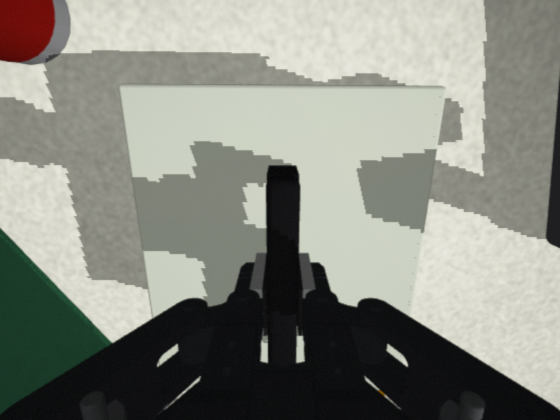

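Run:
```python
from stt import *
import pickle
s=ctrl.read_state();pickle.dump(s,open("v.pkl","wb"))
im=cv2.imread("pics/v_w.png");cv2.imwrite("pics/v_c.png",np.hstack([cv2.resize(im[70:130,100:170],None,fx=5,fy=5),cv2.resize(im[70:130,400:470],None,fx=5,fy=5)]))
A=[at_z("wrist",u,v,92,s) for u,v in((121,86),(444,87))];print(A,np.linalg.norm(A[0]-A[1]));w=A[1]-A[0];a=np.degrees(np.arctan2(w[1],w[0]));print(a)
n=np.array([np.cos(np.radians(a-90)),np.sin(np.radians(a-90)),0]);m=(A[0]+A[1])/2;print(m,m+93*n,m-93*n)
e=at_z("wrist",283,166,129,s);print(e,e+55*n,e-55*n)
```

```text
[array([418.64377489, 299.35025477,  92.        ]), array([460.91436044, 444.89250156,  92.        ])] 151.55641855076644
73.80484508318654
[439.77906766 372.12137817  92.        ] [529.08857419 346.18275746  92.        ] [350.46956114 398.05999887  92.        ]
[469.79460287 363.07414912 129.        ] [522.61205297 347.73410462 129.        ] [416.97715277 378.41419362 129.        ]
```

View pics/v_c.png

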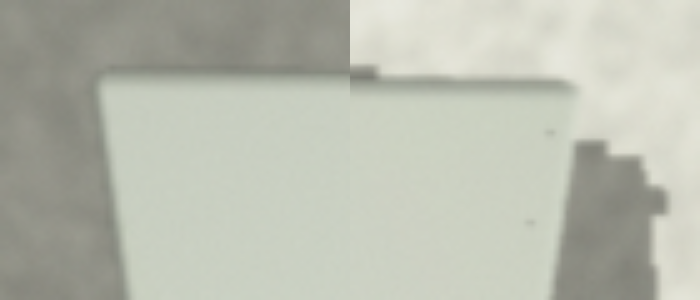

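Request:
arm_command(
  series=[
    [0,0,0,0.5,0,0,0],
    [0,0,0,1,0,0,0],
    [0,0,0,2,0,0,0],
    [0,0,0,3,0,0,0],
    [0,0,0,3,0,0,0],
    [0,0,0,3,0,0,0],
    [0,0,0,3,0,0,0],
    [0,0,0,3,0,0,0],
    [0,0,0,3,0,0,0],
    [0,0,0,2.5,0,0,0],
    [0,0,0,1.5,0,0,0],
    [0,0,0,0.7,0,0,0],
    [0,0,0,0,0,0,0],
    [0,0,0,0,0,0,0],
  ],
)

```text
clock: 19.27
eef_pos: [524.6, 345.0, 328.7]
tool_rot: [1.065, 1.566, 0.784]
force: [-0.4, -0.0, -7.7]
width: 12.5
```

Run:
```python
from stt import *
s,M=show();im=ctrl.get_image("wrist");cv2.imwrite("pics/w_w.png",im)
im=ctrl.get_image("scene");crop(im,380,180,220,160,3,"w_s.png")
```

```text
t 19.2667 p [524.6 345.  328.7] F [-0.4 -0.  -7.7] w 12.5 q [-0.23  0.56 -0.69  1.38  0.35  1.32  0.36]
x [ 0.003  0.003 -1.   ] y [0.277 0.961 0.004]
```

View pics/w_w.png

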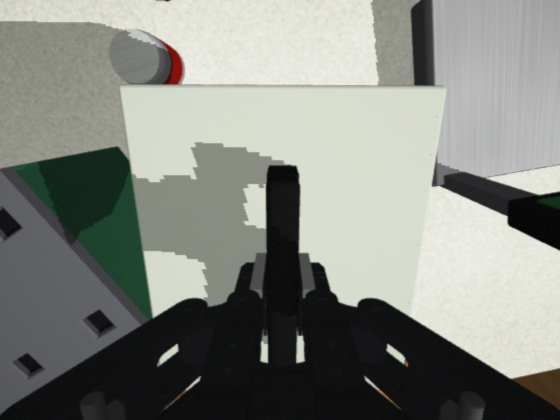

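View pics/w_s.png

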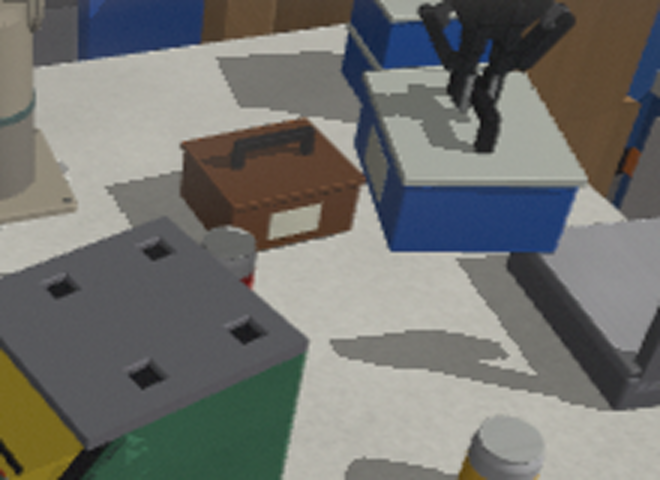

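Request:
arm_command(
  series=[
    [0,0.1,-1,0,0,0,1],
    [0,0.2,-2,0,0,0,2],
    [0,0.25,-2.8,0,0,0,3],
    [0,0.25,-2.8,0,0,0,3],
    [0,0.25,-2.8,0,0,0,3],
    [0,0.25,-2.8,0,0,0,3],
    [0,0.25,-2.8,0,0,0,3],
    [0,0.25,-2.8,0,0,0,3],
    [0,0.25,-2.8,0,0,0,3],
    [0,0.25,-2.8,0,0,0,3],
    [0,0.25,-2.5,0,0,0,3],
    [0,0.2,-1.8,0,0,0,2],
    [0,0.1,-1,0,0,0,0],
    [0,0,0,0,0,0,0],
    [0,0,0,0,0,0,0],
    [0,0,0,0,0,0,0],
  ],
)

```text
clock: 20.7
eef_pos: [553.2, 41.3, 329.8]
tool_rot: [1.169, 1.562, 1.449]
force: [-1.0, 0.9, -7.0]
width: 13.3
```

```bash
cat > tubchk.py <<'E'
from stt import *
def dr(z0,c,ang,n,o,w,h,sc,name):
    """overlay predicted tub lid (z0 = lid top height) and bin lid/recess outlines"""
    im=ctrl.get_image(n);a=np.radians(ang);x=np.array([np.cos(a),np.sin(a),0]);y=np.array([-x[1],x[0],0])
    T=np.array([[c[0],c[1],z0]+sx*78*x+sy*93*y for sx,sy in((1,1),(1,-1),(-1,-1),(-1,1))])
    g=cv2.resize(im[o[1]:o[1]+h,o[0]:o[0]+w],None,fx=sc,fy=sc,interpolation=cv2.INTER_CUBIC)
    q=((proj(n,T)-o+0.5)*sc).astype(int);cv2.polylines(g,[q.reshape(-1,1,2)],True,(255,0,255),1)
    cv2.imwrite("pics/"+name,g)
E
python3 - <<'E'
from tubchk import *
s,M=show();print("yaw",np.degrees(np.arctan2(M[1,1],M[0,1])))
c=s["eef_pos"]+M@[0,0,1.7]
z0=92+s["eef_pos"][2]-68.1
dr(z0,c,105.9,"scene",(200,60),240,190,3,"x_s.png")
dr(z0,c,105.9,"top",(190,110),180,130,4,"x_t.png")
E
```

```text
t 20.7 p [553.2  41.3 329.8] F [-1.   0.9 -7. ] w 13.3 q [ 0.43  0.47 -0.85  1.58  0.35  1.26  1.37]
x [ 0.001  0.009 -1.   ] y [-0.276  0.961  0.009]
yaw 106.0342942392085
```

View pics/x_s.png

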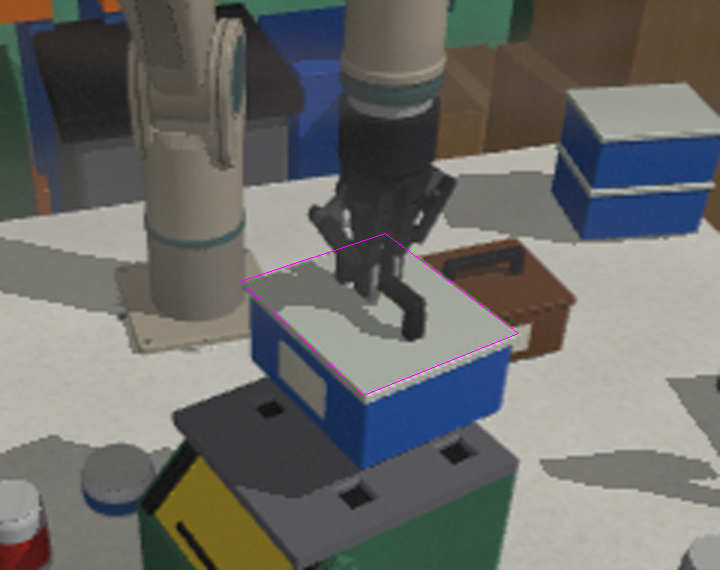

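View pics/x_t.png

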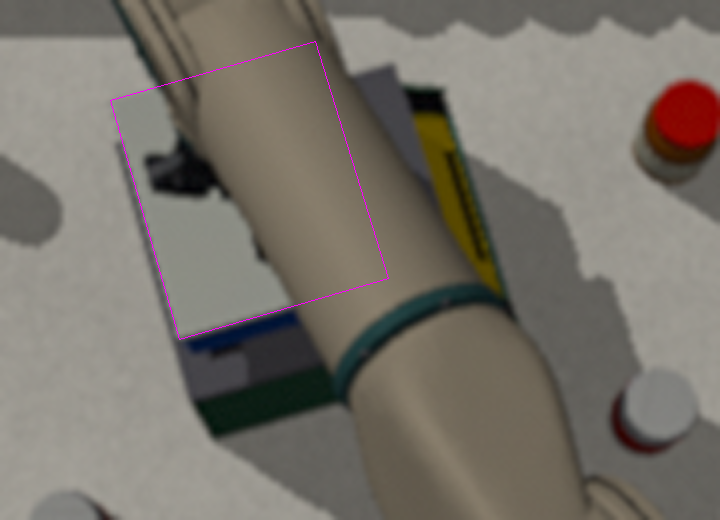

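Both overlays (scene and top) match the tub's lid edges to about 1 px. I lower to just above the recesses and re-check.

Request:
arm_command(
  series=[
    [0,0,-0.1,-1,0,0,0],
    [0,0,-0.1,-1,0,0,0],
    [0,0,0,-1,0,0,0],
    [0,0,0,0,0,0,0],
    [0,0,0,0,0,0,0],
    [0,0,0,0,0,0,0],
  ],
)

```text
clock: 21.3
eef_pos: [553.9, 37.1, 299.9]
tool_rot: [1.084, 1.563, 1.361]
force: [0.5, 0.0, -6.5]
width: 12.9
```

Run:
```python
from tubchk import *
s,M=show();print("yaw",np.degrees(np.arctan2(M[1,1],M[0,1])))
c=s["eef_pos"]+M@[0,0,1.7]
z0=92+s["eef_pos"][2]-68.1
dr(z0,c,105.9,"scene",(200,110),200,150,4,"y_s.png")
s,M=show();print(s["eef_pos"]+M@[0,0,1.7])
```

```text
t 21.3 p [553.9  37.1 299.9] F [ 0.5  0.  -6.5] w 12.9 q [ 0.43  0.49 -0.84  1.63  0.38  1.19  1.36]
x [ 0.002  0.008 -1.   ] y [-0.274  0.962  0.007]
yaw 105.91603553649536
t 21.35 p [554.1  37.2 300.2] F [ 0.1 -0.3 -7.1] w 13.2 q [ 0.43  0.49 -0.84  1.63  0.38  1.19  1.36]
x [ 0.002  0.008 -1.   ] y [-0.274  0.962  0.007]
[555.70632384  37.62955526 300.18553421]
```

View pics/y_s.png

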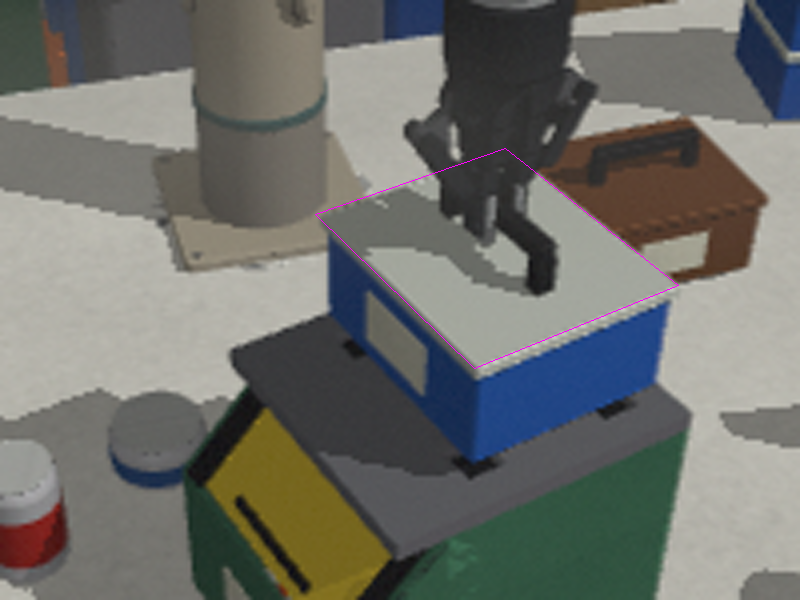

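Request:
arm_command(
  series=[
    [0,0,0.05,-0.4,0,0,0],
    [0,0,0.05,-0.4,0,0,0],
    [0,0,0,-0.3,0,0,0],
    [0,0,0,-0.2,0,0,0],
    [0,0,0,-0.2,0,0,0],
    [0,0,0,-0.2,0,0,0],
    [0,0,0,0,0,0,0],
    [0,0,0,0,0,0,0],
  ],
)

```text
clock: 22.02
eef_pos: [553.7, 37.9, 282.8]
tool_rot: [1.098, 1.563, 1.376]
force: [-0.1, 1.0, -7.1]
width: 12.7
```

Run:
```python
from tubchk import *
s,M=show()
im=ctrl.get_image("scene");crop(im,300,200,200,150,4,"z_s.png")
```

```text
t 22.0167 p [553.7  37.9 282.8] F [-0.1  1.  -7.1] w 12.7 q [ 0.42  0.5  -0.83  1.65  0.39  1.16  1.34]
x [ 0.001  0.007 -1.   ] y [-0.274  0.962  0.007]
```

View pics/z_s.png

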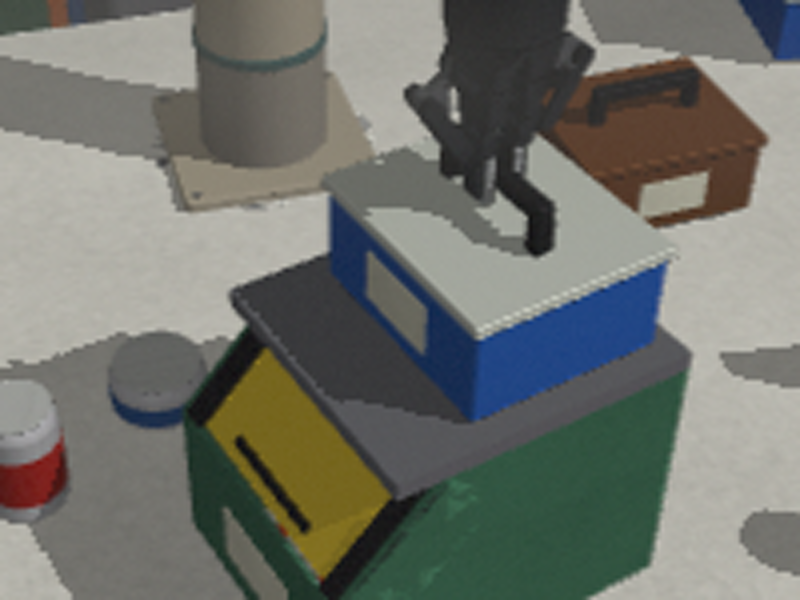

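The feet are 5 mm into the recesses and the force is still only the tub's weight (−7 N). I lower the last 2–3 mm.

Request:
arm_command(
  series=[
    [0,0,0,-0.1,0,0,0],
    [0,0,0,-0.1,0,0,0],
    [0,0,0,-0.05,0,0,0],
    [0,0,0,0,0,0,0],
    [0,0,0,0,0,0,0],
  ],
)

```text
clock: 22.48
eef_pos: [553.8, 37.7, 281.1]
tool_rot: [0.972, 1.564, 1.25]
force: [-2.5, -1.0, 0.3]
width: 13.1
```

Weight transferred (force about 0), so I open and lift off.

Request:
arm_command(
  series=[
    [0.5,0,0,0,0,0,0],
    [0.8,0,0,0,0,0,0],
    [0.8,0,0,0,0,0,0],
    [0.8,0,0,0,0,0,0],
    [0.8,0,0,0,0,0,0],
    [0.8,0,0,0,0,0,0],
    [0.8,0,0,0,0,0,0],
    [0.8,0,0,0.5,0,0,0],
    [0.8,0,0,1,0,0,0],
    [0.8,0,0,2,0,0,0],
    [0.8,0,0,3,0,0,0],
    [0.8,0,0,3,0,0,0],
    [0.8,-0.5,0,3,0,0,0],
    [0.8,-1,0,2,0,0,0],
    [0.8,-1,0,1,0,0,0],
    [0.8,0,0,0,0,0,0],
    [0.8,0,0,0,0,0,0],
  ],
)

```text
clock: 23.9
eef_pos: [528.4, 37.8, 435.5]
tool_rot: [0.938, 1.564, 1.216]
force: [0.1, -0.8, 0.1]
width: 68.5
```

Run:
```python
from tubchk import *
s,M=show()
c=[554.9,38.4]
dr(312,c,105.9,"scene",(190,120),200,150,4,"zz_s.png")
im=ctrl.get_image("scene");cv2.imwrite("pics/zz_full.png",im)
st=ctrl.read_state();im=ctrl.get_image("wrist");cv2.imwrite("pics/zz_w.png",im)
crop(im,0,0,2,2,1,"x.png")
im=ctrl.get_image("scene");crop(im,260,240,80,60,10,"zz_f.png")
```

```text
t 23.9 p [528.4  37.8 435.5] F [ 0.1 -0.8  0.1] w 68.5 q [ 0.47  0.36 -0.88  1.43  0.27  1.48  1.44]
x [ 0.002  0.006 -1.   ] y [-0.274  0.962  0.006]
```

View pics/zz_s.png

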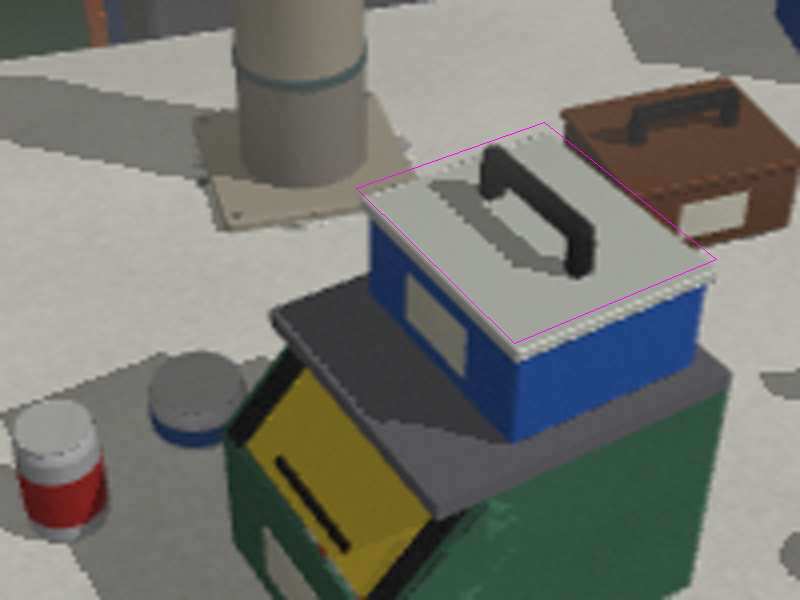

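View pics/zz_w.png

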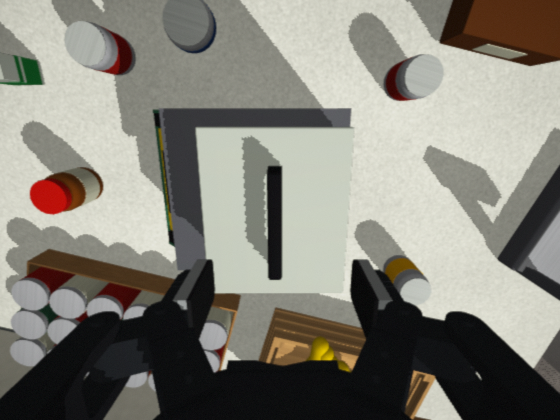

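View pics/zz_f.png

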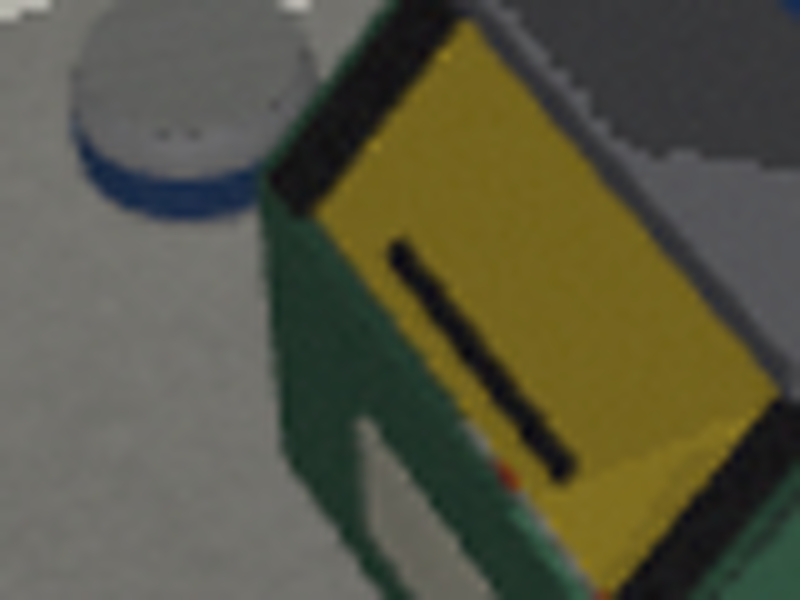

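View pics/zz_full.png

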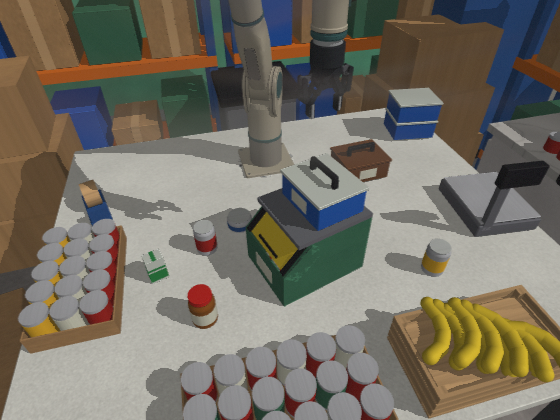

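Run:
```python
from tubchk import *
a=cv2.imread("pics/a_scene.png");b=ctrl.get_image("scene")
def m(i):
    h=cv2.cvtColor(i,cv2.COLOR_BGR2HSV);return cv2.inRange(h,(20,120,60),(35,255,255))[200:290,230:310]>0
A,B=m(a),m(b);print(A.sum(),B.sum(),(A^B).sum(),np.argwhere(A&~B)[:12].tolist(),np.argwhere(~A&B)[:12].tolist())
# lid fit in scene/wrist with true height
dr(305,[554.9,38.4],105.9,"scene",(190,120),200,150,4,"zy_s.png")
# simulated carton top upright against front wall: where would it project
c0=np.array([567.2,-4.8,0])
for x in(-133,-93):
  for y in(-26,26):
    P=c0+x*bx_+y*by_+[0,0,96];print(x,y,proj("scene",P).round(1))
for y in(-83,83): print("lip",y,proj("scene",c0-140*bx_+y*by_+[0,0,125]).round(1),proj("scene",c0-134*bx_+y*by_+[0,0,125]).round(1))
r=np.argwhere((cv2.cvtColor(b,cv2.COLOR_BGR2HSV)[220:285,240:310,1]>140)&(b[220:285,240:310,2]>b[220:285,240:310,1].astype(int)*1.8))+[220,240]
print("red px (v,u)",r.tolist())
```

```text
1183 1176 13 [[52, 37], [53, 38], [53, 64], [55, 39], [56, 40], [57, 41], [63, 45], [64, 46], [67, 48], [69, 50]] [[17, 41], [18, 42], [69, 51]]
-133 -26 [[270.4 262.6]]
-133 26 [[261.5 250.6]]
-93 -26 [[282.8 256.9]]
-93 26 [[273.6 245.2]]
lip -83 [[278.5 270.8]] [[280.5 269.9]]
lip 83 [[249.6 232.2]] [[251.4 231.4]]
red px (v,u) [[257, 270], [258, 271], [270, 280]]
```

View pics/zy_s.png

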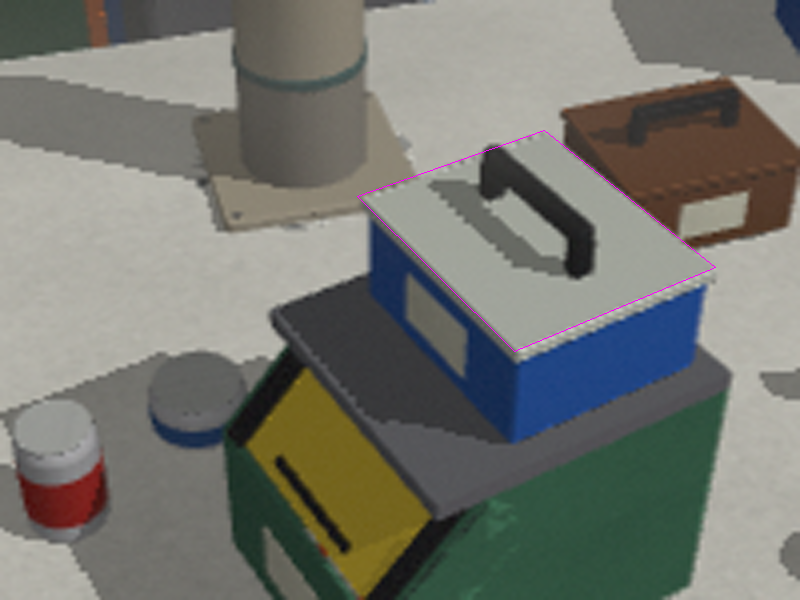

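Run:
```python
from tubchk import *
c0=np.array([567.2,-4.8,0])
slit=lambda u:231.4+(u-251.4)*1.323
for z in(96,76,56,40):
    print("upright side",z,[proj("scene",c0+x*bx_-26*by_+[0,0,z]).round(1)[0].tolist() for x in(-133,-113,-93)])
# ray through slit px: intersect with plane y=-26 and z=96
for u,v in((266,251),(270.5,257.5),(275,263),(280,270)):
    o,d=ray("scene",u,v)
    def loc(P): q=P-c0;return np.round([q@bx_,q@by_,q[2]])
    k=(-26-(o-c0)@by_)/(d@by_);print(u,v,"z96",loc(o+d*(96-o[2])/d[2]),"y-26",loc(o+d*k),"z125",loc(o+d*(125-o[2])/d[2]))
```

```text
upright side 96 [[270.4, 262.6], [276.6, 259.7], [282.8, 256.9]]
upright side 76 [[270.6, 267.2], [276.8, 264.4], [282.8, 261.6]]
upright side 56 [[270.8, 271.8], [276.9, 268.9], [282.9, 266.1]]
upright side 40 [[270.9, 275.4], [277.0, 272.5], [282.9, 269.7]]
266 251 z96 [-123.   18.   96.] y-26 [-145.  -26.  150.] z125 [-135.   -6.  125.]
270.5 257.5 z96 [-124.  -10.   96.] y-26 [-132.  -26.  117.] z125 [-135.  -32.  125.]
275 263 z96 [-123.  -34.   96.] y-26 [-119.  -26.   85.] z125 [-135.  -55.  125.]
280 270 z96 [-124.  -62.   96.] y-26 [-103.  -26.   45.] z125 [-135.  -83.  125.]
```

The sight lines through the slit fit a carton standing upright on the bin floor: top at z≈96, lower red band at z≈45. The flap outline matches the first picture within a pixel. The tub's lid matches the seated height and square pose, and the bystanders are where they were. I hand in.

Run:
```python
from stt import *
show();print(ctrl.finish_job())
```

```text
t 24.2 p [528.6  37.7 434.3] F [-0.1  0.6 -0.8] w 68.0 q [ 0.47  0.37 -0.88  1.43  0.27  1.48  1.44]
x [-0.     0.008 -1.   ] y [-0.274  0.962  0.007]
the job is handed in; nothing more can be done
None
```

I posted the red-banded carton through the flap into the bin, then set the blue tub on the bin's lid, and handed the job in at about 24 s of the 64 s. Nothing reported a verdict; what follows is from my own checks.

**Carton and flap:** The sight lines through the slit under the flap fit a carton standing on the bin floor, close to the front wall. The red stripe appeared about 10 mm to one side of where a centred carton would put it. The flap's outline matches the first picture to within about 1 pixel. That agrees with shut, but I did not measure its angle directly.

**Tub:** The feet went in without resistance, and the tub's weight came off the arm at the expected height (TCP 281). The lid outline at the seated, square pose overlays the scene picture closely. The gripper was clear above the tub at the end, with a force of about 0. By eye in the scene and wrist pictures, the bystanders I could see stand where they were.

**What went wrong and disagreed:**
- **First grasp:** It closed on top of the carton with about 29 N, because the real fingertips sit about 35–40 mm short of the reported TCP. I lifted and corrected for that; the carton had not moved. It is the one contact to weigh against the 40 N limit.
- **Wrist camera:** Its size measurements were 2–3 % small throughout.

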